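# Warm the full tea tins on the three-click warmer

## Task

Get the tea warmer ready for the tasting: first pull its heat rod fully out to preheat while the hot plate is still empty, then, with the rod left fully out, feel which of the tins on the cork mat are full and stand every full one upright on the hot plate inside its rim, and every empty one upright in the wooden refill tray. Once all the tins are sorted, push the rod back to its middle click, keep-warm, and let go. Leave the glass teapot and mugs where they are.

Things in the scene. Friction and masses are not known exactly. Their poses are not given: they have to be found in the camera images.
- warmer: tea warmer, fixed: black slab 160 mm deep (x) by 280 mm wide (y) by 60 mm high; origin at the centre of its underside, -x is its front face towards the robot, from which the heat rod sticks out. On top, a hot plate with an aluminium rim 10 mm high and 6 mm thick round it
- plate (a point): centre of the hot plate's surface, 60 mm above the table, axes as the warmer's; inside the rim the plate measures 100 mm (x) by 260 mm (y), room for three tins in a row along y. The front edge of the rim is about 46 mm behind the warmer's front face
- heat_rod (a joint): push-pull heat rod, m: 0 pushed fully in (off), 0.016 middle click (keep warm), 0.032 pulled fully out to its stop (preheat). It clicks into each of these three places and, let go within about 6 mm of one, snaps to it; getting from one click to the next takes about 7 N. It slides along the warmer's x, out is -x. A green band 16 mm long shows on the rod between knob and face at the middle click; at full out an orange band of 16 mm shows as well; fully in neither shows
- rod_knob (a point): middle of the grip of the red knob on the rod, axes as the warmer's, moves with the rod; 38 mm above the table, 40 mm in front of the warmer's face when pushed in. The grip is a cylinder along x, 22 mm diameter, 26 mm long (13 mm each side of this point), with a 30 mm flange 5 mm thick at its outer end; it can be pinched from above, across y
- mat: fixed cork mat, 270 mm (x) by 190 mm (y), 4 mm thick, origin at the centre of its underside; the tins start on it, in rows, 80 mm or more from centre to centre. It is on one side of the warmer, the refill tray on the other, either way round
- refill_tray: fixed dark wooden open tray, 290 mm (x) by 110 mm (y) outside, walls and floor 6 mm thick, 24 mm high; origin at the centre of its underside. Room for three tins side by side along x
- tin_a: one of up to six tea tins that look exactly alike: upright cylinder, 60 mm diameter, 68 mm high, green with a brass lid that is fixed shut; origin at the centre of its underside, z up. Starts standing on the cork mat; None if absent in this run. There are never more than three full and three empty ones. A full tin weighs 0.39 to 0.54 kg, an empty one 0.095 to 0.16 kg; which is which can only be felt by lifting.
- tin_b: one of up to six tea tins that look exactly alike: upright cylinder, 60 mm diameter, 68 mm high, green with a brass lid that is fixed shut; origin at the centre of its underside, z up. Starts standing on the cork mat; None if absent in this run. There are never more than three full and three empty ones. A full tin weighs 0.39 to 0.54 kg, an empty one 0.095 to 0.16 kg; which is which can only be felt by lifting.
- tin_c: one of up to six tea tins that look exactly alike: upright cylinder, 60 mm diameter, 68 mm high, green with a brass lid that is fixed shut; origin at the centre of its underside, z up. Starts standing on the cork mat; None if absent in this run. There are never more than three full and three empty ones. A full tin weighs 0.39 to 0.54 kg, an empty one 0.095 to 0.16 kg; which is which can only be felt by lifting.
- tin_d: one of up to six tea tins that look exactly alike: upright cylinder, 60 mm diameter, 68 mm high, green with a brass lid that is fixed shut; origin at the centre of its underside, z up. Starts standing on the cork mat; None if absent in this run. There are never more than three full and three empty ones. A full tin weighs 0.39 to 0.54 kg, an empty one 0.095 to 0.16 kg; which is which can only be felt by lifting.
- tin_e: one of up to six tea tins that look exactly alike: upright cylinder, 60 mm diameter, 68 mm high, green with a brass lid that is fixed shut; origin at the centre of its underside, z up. Starts standing on the cork mat; None if absent in this run. There are never more than three full and three empty ones. A full tin weighs 0.39 to 0.54 kg, an empty one 0.095 to 0.16 kg; which is which can only be felt by lifting.
- tin_f: one of up to six tea tins that look exactly alike: upright cylinder, 60 mm diameter, 68 mm high, green with a brass lid that is fixed shut; origin at the centre of its underside, z up. Starts standing on the cork mat; None if absent in this run. There are never more than three full and three empty ones. A full tin weighs 0.39 to 0.54 kg, an empty one 0.095 to 0.16 kg; which is which can only be felt by lifting.
- teapot: bystander: glass teapot about 110 mm in diameter and 135 mm high, standing loose beyond the warmer; origin at the centre of its underside
- mug_0: bystander: glass mug 74 mm in diameter, 70 mm high, standing loose beyond the warmer; origin at the centre of its underside
- mug_1: bystander: glass mug 74 mm in diameter, 70 mm high, standing loose beyond the warmer; origin at the centre of its underside
Not all that is in view belongs to the job. Leave any orange look-alike of the tin_d alone.

How it is judged:
On the way, in this order (a step that is already met when the one before it is completed fails the run):
1. The heat rod is pulled fully out while no tin stands on the hot plate (value of joint heat_rod above 0.029 m and not (x of tin_a in the frame of plate between -0.026 and 0.026 m and y of tin_a in the frame of plate between -0.106 and 0.106 m and z of tin_a in the frame of plate between -0.006 and 0.006 m and angle between tin_a's own z axis and vertical below 0.1 rad) and not (x of tin_b in the frame of plate between -0.026 and 0.026 m and y of tin_b in the frame of plate between -0.106 and 0.106 m and z of tin_b in the frame of plate between -0.006 and 0.006 m and angle between tin_b's own z axis and vertical below 0.1 rad) and not (x of tin_c in the frame of plate between -0.026 and 0.026 m and y of tin_c in the frame of plate between -0.106 and 0.106 m and z of tin_c in the frame of plate between -0.006 and 0.006 m and angle between tin_c's own z axis and vertical below 0.1 rad) and not (x of tin_d in the frame of plate between -0.026 and 0.026 m and y of tin_d in the frame of plate between -0.106 and 0.106 m and z of tin_d in the frame of plate between -0.006 and 0.006 m and angle between tin_d's own z axis and vertical below 0.1 rad) and not (x of tin_e in the frame of plate between -0.026 and 0.026 m and y of tin_e in the frame of plate between -0.106 and 0.106 m and z of tin_e in the frame of plate between -0.006 and 0.006 m and angle between tin_e's own z axis and vertical below 0.1 rad) and not (x of tin_f in the frame of plate between -0.026 and 0.026 m and y of tin_f in the frame of plate between -0.106 and 0.106 m and z of tin_f in the frame of plate between -0.006 and 0.006 m and angle between tin_f's own z axis and vertical below 0.1 rad)), for 0.2 s.
2. Every full tin stands upright on the hot plate and every empty one in the refill tray, with the rod still fully out (value of joint heat_rod above 0.029 m and (((x of tin_a in the frame of plate between -0.026 and 0.026 m and y of tin_a in the frame of plate between -0.106 and 0.106 m and z of tin_a in the frame of plate between -0.006 and 0.006 m and angle between tin_a's own z axis and vertical below 0.1 rad) and contact force between tin_a and warmer above 2.6 N) or ((x of tin_a in the frame of refill_tray between -0.115 and 0.115 m and y of tin_a in the frame of refill_tray between -0.025 and 0.025 m and z of tin_a in the frame of refill_tray below 0.012 m and angle between tin_a's own z axis and vertical below 0.1 rad) and contact force between tin_a and refill_tray below 2.6 N)) and (((x of tin_b in the frame of plate between -0.026 and 0.026 m and y of tin_b in the frame of plate between -0.106 and 0.106 m and z of tin_b in the frame of plate between -0.006 and 0.006 m and angle between tin_b's own z axis and vertical below 0.1 rad) and contact force between tin_b and warmer above 2.6 N) or ((x of tin_b in the frame of refill_tray between -0.115 and 0.115 m and y of tin_b in the frame of refill_tray between -0.025 and 0.025 m and z of tin_b in the frame of refill_tray below 0.012 m and angle between tin_b's own z axis and vertical below 0.1 rad) and contact force between tin_b and refill_tray below 2.6 N)) and (((x of tin_c in the frame of plate between -0.026 and 0.026 m and y of tin_c in the frame of plate between -0.106 and 0.106 m and z of tin_c in the frame of plate between -0.006 and 0.006 m and angle between tin_c's own z axis and vertical below 0.1 rad) and contact force between tin_c and warmer above 2.6 N) or ((x of tin_c in the frame of refill_tray between -0.115 and 0.115 m and y of tin_c in the frame of refill_tray between -0.025 and 0.025 m and z of tin_c in the frame of refill_tray below 0.012 m and angle between tin_c's own z axis and vertical below 0.1 rad) and contact force between tin_c and refill_tray below 2.6 N)) and (((x of tin_d in the frame of plate between -0.026 and 0.026 m and y of tin_d in the frame of plate between -0.106 and 0.106 m and z of tin_d in the frame of plate between -0.006 and 0.006 m and angle between tin_d's own z axis and vertical below 0.1 rad) and contact force between tin_d and warmer above 2.6 N) or ((x of tin_d in the frame of refill_tray between -0.115 and 0.115 m and y of tin_d in the frame of refill_tray between -0.025 and 0.025 m and z of tin_d in the frame of refill_tray below 0.012 m and angle between tin_d's own z axis and vertical below 0.1 rad) and contact force between tin_d and refill_tray below 2.6 N)) and (((x of tin_e in the frame of plate between -0.026 and 0.026 m and y of tin_e in the frame of plate between -0.106 and 0.106 m and z of tin_e in the frame of plate between -0.006 and 0.006 m and angle between tin_e's own z axis and vertical below 0.1 rad) and contact force between tin_e and warmer above 2.6 N) or ((x of tin_e in the frame of refill_tray between -0.115 and 0.115 m and y of tin_e in the frame of refill_tray between -0.025 and 0.025 m and z of tin_e in the frame of refill_tray below 0.012 m and angle between tin_e's own z axis and vertical below 0.1 rad) and contact force between tin_e and refill_tray below 2.6 N)) and (((x of tin_f in the frame of plate between -0.026 and 0.026 m and y of tin_f in the frame of plate between -0.106 and 0.106 m and z of tin_f in the frame of plate between -0.006 and 0.006 m and angle between tin_f's own z axis and vertical below 0.1 rad) and contact force between tin_f and warmer above 2.6 N) or ((x of tin_f in the frame of refill_tray between -0.115 and 0.115 m and y of tin_f in the frame of refill_tray between -0.025 and 0.025 m and z of tin_f in the frame of refill_tray below 0.012 m and angle between tin_f's own z axis and vertical below 0.1 rad) and contact force between tin_f and refill_tray below 2.6 N)) and linear speed of each of tin_a, tin_b, tin_c, tin_d, tin_e, tin_f below 0.02 m/s), for 0.2 s.
3. The heat rod is pushed back to its middle click (value of joint heat_rod between 0.0125 and 0.0195 m), for 0.2 s.
At the end, for the whole second after the job is handed in: The heat rod rests at its middle click (16 mm out, within 3.5 mm); every full tin that is there stands upright (within 0.1 rad) on the hot plate inside the rim, every empty one upright in the refill tray on its floor; all released and at rest (all of step 3 and velocity of joint heat_rod between -0.01 and 0.01 m/s and (((x of tin_a in the frame of plate between -0.026 and 0.026 m and y of tin_a in the frame of plate between -0.106 and 0.106 m and z of tin_a in the frame of plate between -0.006 and 0.006 m and angle between tin_a's own z axis and vertical below 0.1 rad) and contact force between tin_a and warmer above 2.6 N) or ((x of tin_a in the frame of refill_tray between -0.115 and 0.115 m and y of tin_a in the frame of refill_tray between -0.025 and 0.025 m and z of tin_a in the frame of refill_tray below 0.012 m and angle between tin_a's own z axis and vertical below 0.1 rad) and contact force between tin_a and refill_tray below 2.6 N)) and (((x of tin_b in the frame of plate between -0.026 and 0.026 m and y of tin_b in the frame of plate between -0.106 and 0.106 m and z of tin_b in the frame of plate between -0.006 and 0.006 m and angle between tin_b's own z axis and vertical below 0.1 rad) and contact force between tin_b and warmer above 2.6 N) or ((x of tin_b in the frame of refill_tray between -0.115 and 0.115 m and y of tin_b in the frame of refill_tray between -0.025 and 0.025 m and z of tin_b in the frame of refill_tray below 0.012 m and angle between tin_b's own z axis and vertical below 0.1 rad) and contact force between tin_b and refill_tray below 2.6 N)) and (((x of tin_c in the frame of plate between -0.026 and 0.026 m and y of tin_c in the frame of plate between -0.106 and 0.106 m and z of tin_c in the frame of plate between -0.006 and 0.006 m and angle between tin_c's own z axis and vertical below 0.1 rad) and contact force between tin_c and warmer above 2.6 N) or ((x of tin_c in the frame of refill_tray between -0.115 and 0.115 m and y of tin_c in the frame of refill_tray between -0.025 and 0.025 m and z of tin_c in the frame of refill_tray below 0.012 m and angle between tin_c's own z axis and vertical below 0.1 rad) and contact force between tin_c and refill_tray below 2.6 N)) and (((x of tin_d in the frame of plate between -0.026 and 0.026 m and y of tin_d in the frame of plate between -0.106 and 0.106 m and z of tin_d in the frame of plate between -0.006 and 0.006 m and angle between tin_d's own z axis and vertical below 0.1 rad) and contact force between tin_d and warmer above 2.6 N) or ((x of tin_d in the frame of refill_tray between -0.115 and 0.115 m and y of tin_d in the frame of refill_tray between -0.025 and 0.025 m and z of tin_d in the frame of refill_tray below 0.012 m and angle between tin_d's own z axis and vertical below 0.1 rad) and contact force between tin_d and refill_tray below 2.6 N)) and (((x of tin_e in the frame of plate between -0.026 and 0.026 m and y of tin_e in the frame of plate between -0.106 and 0.106 m and z of tin_e in the frame of plate between -0.006 and 0.006 m and angle between tin_e's own z axis and vertical below 0.1 rad) and contact force between tin_e and warmer above 2.6 N) or ((x of tin_e in the frame of refill_tray between -0.115 and 0.115 m and y of tin_e in the frame of refill_tray between -0.025 and 0.025 m and z of tin_e in the frame of refill_tray below 0.012 m and angle between tin_e's own z axis and vertical below 0.1 rad) and contact force between tin_e and refill_tray below 2.6 N)) and (((x of tin_f in the frame of plate between -0.026 and 0.026 m and y of tin_f in the frame of plate between -0.106 and 0.106 m and z of tin_f in the frame of plate between -0.006 and 0.006 m and angle between tin_f's own z axis and vertical below 0.1 rad) and contact force between tin_f and warmer above 2.6 N) or ((x of tin_f in the frame of refill_tray between -0.115 and 0.115 m and y of tin_f in the frame of refill_tray between -0.025 and 0.025 m and z of tin_f in the frame of refill_tray below 0.012 m and angle between tin_f's own z axis and vertical below 0.1 rad) and contact force between tin_f and refill_tray below 2.6 N)) and linear speed of each of tin_a, tin_b, tin_c, tin_d, tin_e, tin_f below 0.02 m/s); the robot touches nothing.
It fails at once if The teapot or a mug is shifted more than 25 mm or tipped (distance of any of teapot, mug_0, mug_1 from where it was at the start of the episode above 0.025 m or angle between any of teapot, mug_0, mug_1's own z axis and vertical above 0.4 rad).
Of tin_a, tin_b, tin_c, tin_d, tin_e, tin_f only 4 to 6 are there at a start; the rules pass over those that are not, and their reading is None.
At some moment in a run one of tin_a, tin_b, tin_c, tin_d, tin_e, tin_f may be knocked a few centimetres aside while the robot is not near it.
It also fails if it takes over 210 s, if anything falls off the work surface, if the arm or the gripper's body presses on something with over 40 N, if the wrist force passes 120 N, or if a joint passes its speed limit or range.

## Robot

A 6-joint arm with a two-finger parallel gripper is mounted at the origin on the work surface. World frame = base frame: x ahead of the robot, y to its left, z up, the work surface at z = 0. Lengths are in m, angles in rad, forces in N, time in s.
With the tool pointing down it reaches from about 0.3 to 0.775 m from the base axis. Payload 14.6 kg.
Tool frame: the origin (TCP) lies at the very end of the fingers, on their centre line; the grasp point (between the pads) lies 19 mm behind it; z points along the fingers, y is the direction in which the jaws open and shut (so a half turn about z gives the same grasp; the last joint's range is limited). The gripper opens to 94 mm and grips with 3 to 60 N. Pads are 16 mm wide; open, the fingers measure 119 mm over their backs; the gripper's body (75 mm by 177 mm) begins 78 mm behind the grasp point.
Start: joints at [1.062, 0.3, 1.521, -0, 1.321, -0.067], TCP at [0.235, 0.497, 0.205] pointing down, gripper open.
Joint ranges: [-3.03, 3.03], [-0.79, 2.21], [0.23, 2.52], [-1.04, 4.18], [0, 3.07], [-2.55, 2.55]. Speed limits (rad/s): [2.22, 2.22, 2.57, 3.14, 3.14, 3.14].

## Interface

Orientations are given as [roll, pitch, yaw] about the fixed x, y, z axes, in that order (R = Rz(yaw) Ry(pitch) Rx(roll)).
In Python, from station import status, camera, ctrl gives the robot as it stands. The module is installed in compiled form; this text tells all that it offers.
- The arm moves only by the shell command python3 -m jog 'ROWS' [FORCE]. ROWS is JSON, a list of rows, each a list of 7 numbers: the shift along the tool's x, y, z each as a share of 1000 mm, from -1 to 1, then the turn, a rotation vector about the tool's x, y, z each as a share of pi/2 rad, from -1 to 1, then the opening, from -1 (shut) to 1 (fully open), so that 0 is half open. A call has 1 to 20 rows; each row is the pose to reach, as a shift and turn from the pose measured when the call began, along the tool's axes at that moment; what a row does not reach only later rows make up. A row lasts 1/10 s, in which the tool goes at most 50 mm and 8.59 degrees, less where a joint would pass 70% of its speed; a pose out of reach is approached as far as the arm can. A call with a number of a shift or a turn outside -1 to 1 is refused whole. A call with a gripper value outside its range is refused whole. The fingers move at their own pace and stop on an object; FORCE is the grip in N (left out, the last holds). Time passes only in rows, so rows that repeat a pose let the fingers close. It gives the time, the measured TCP pose, the force and the opening at its end, in the units of the state.
- status.get_obs(): the state, without advancing time (a new reading comes with each control period).
- camera(name): name is "side" or "top" or "wrist"; returns a dict with "image" (480x640x3 uint8, red, green, blue), "fx", "fy", "cx", "cy" (pixels), "k1" (the pictures are not rectified: a ray, as slopes to the right and down, at radius r is drawn at 1 + k1 r^2 times it, then the intrinsics apply), "world_from_camera" (4x4, takes a point from camera to world coordinates). Camera axes: x right, y down, z forward; pixel columns grow to the right and rows downward; lengths in m; the calibration is good to about 2 mm. A picture is of the moment at which its call begins. There is no depth.
- ctrl.hand_in(): hands the job in, once; it reports no verdict.
The state is a dict: "time_s": time; "qpos": joint angles; "joint_vel": joint speeds; "tau": joint torques, N m; "ee_pos": TCP position; "eef_rot": TCP orientation; "force": force on the tool from outside, world axes, zero at the start; "moment": the same for the moment, N m; "grip_width": finger opening in m.
Only numpy, scipy, OpenCV 4.12 (cv2) and the standard library are available. Lean on these libraries where they do the work, as an engineer would, in place of code of your own. Each camera call takes 0.05 s, during which the arm holds its last target.

## Working session

There is one attempt and no reset: what is moved stays moved. The work goes in short steps, Python scripts to look and compute and a shell command to move; the robot and the scene stay as the last step left them, time stands still between calls to the robot, and variables do not carry over. Pictures are saved under pics/ and viewed, and the job is handed in when it is done.

```bash
mkdir -p pics; ls
python3 - <<'E'
from station import status,camera
import cv2
o=status.get_obs()
print({k:o[k] for k in('time_s','ee_pos','eef_rot','force','grip_width')})
for n in('top','side','wrist'):
    c=camera(n);cv2.imwrite(f'pics/{n}0.png',c['image'][:,:,::-1]);print(n,c['fx'],c['cx'],c['cy'],c['k1'],c['world_from_camera'])
E
```

```text
pics
{'time_s': 0.0, 'ee_pos': array([0.23500624, 0.49695106, 0.20485441]), 'eef_rot': array([-3.14035382e+00, -7.94689507e-05,  2.69985053e+00]), 'force': array([-0.19553283,  0.77777936,  0.2360438 ]), 'grip_width': 0.09414366631242416}
top 458.8896978738187 323.06364437657044 232.73209210232025 -0.010940035026790708 [[ 0.06991711 -0.97687971  0.20203375  0.3682145 ]
 [-0.99755138 -0.06881081  0.01250299  0.02998045]
 [ 0.00168819 -0.20241321 -0.97929875  1.26742723]
 [ 0.          0.          0.          1.        ]]
side 486.0239452409468 330.89922570901444 227.28529873946528 -0.07138904459686168 [[ 0.951404   -0.15953723  0.26339762  0.34494933]
 [-0.30780418 -0.51857714  0.79770567 -0.73008653]
 [ 0.00932823 -0.84001525 -0.54248259  0.61169003]
 [ 0.          0.          0.          1.        ]]
wrist 374.8667467698992 316.16932975402034 239.20476028785734 -0.0618286925784886 [[ 0.42696455  0.87448302  0.23017541  0.1676454 ]
 [ 0.90426547 -0.4122561  -0.11112545  0.52869354]
 [-0.0022861   0.2555863  -0.96678354  0.38445092]
 [ 0.          0.          0.          1.        ]]
```

View pics/top0.png

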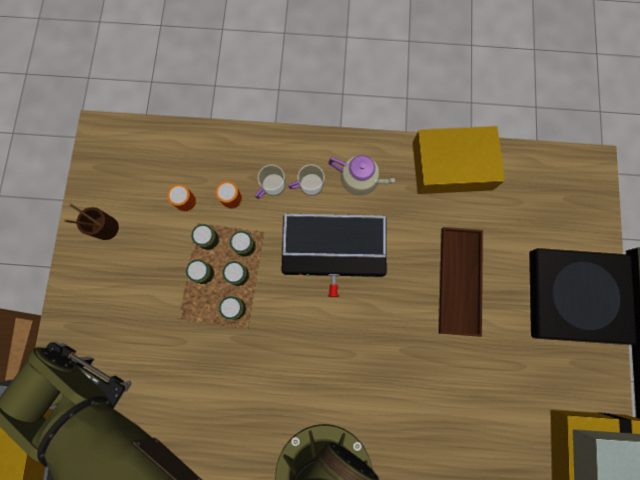

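View pics/side0.png

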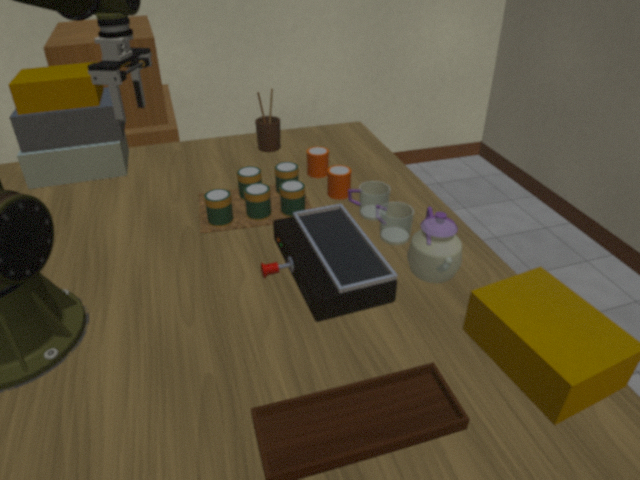

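View pics/wrist0.png

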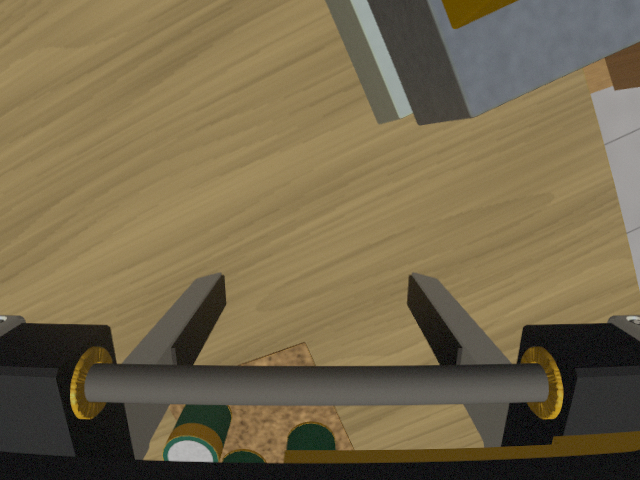

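Candidates in the top view: five green tins on the mat at (204,237), (242,243), (199,271), (235,273) and (231,308). The orange look-alikes off the mat at (180,197) and (228,194) are to be left alone. The red knob is at (333,288). Next I'll measure them.

```bash
cat > h.py <<'E'
import numpy as np,cv2
from station import status,camera
from scipy.spatial.transform import Rotation as Ro
def und(c,uv):
    K=np.array([[c['fx'],0,c['cx']],[0,c['fy'],c['cy']],[0,0,1.]])
    return cv2.undistortPointsIter(np.array(uv,float).reshape(-1,1,2),K,np.array([c['k1'],0,0,0.]),None,None,(3,50,1e-10)).reshape(-1,2)
def plane(c,uv,z):
    p=und(c,uv);d=np.c_[p,np.ones(len(p))]@c['world_from_camera'][:3,:3].T
    o=c['world_from_camera'][:3,3];return o+d*((z-o[2])/d[:,2])[:,None]
def proj(c,P):
    M=np.linalg.inv(c['world_from_camera']);q=np.atleast_2d(P)@M[:3,:3].T+M[:3,3]
    p=q[:,:2]/q[:,2:];p=p*(1+c['k1']*(p**2).sum(1))[:,None]
    return p*[c['fx'],c['fy']]+[c['cx'],c['cy']]
def cap(n,tag):
    c=camera(n);cv2.imwrite(f'pics/{tag}.png',c['image'][:,:,::-1]);return c
def go(x,y,z,yaw):
    "relative numbers of the rows to a tool-down pose; yaw modulo pi nearest with q6 in range"
    o=status.get_obs();R=Ro.from_euler('xyz',o['eef_rot'])
    s=R.inv().apply(np.array([x,y,z])-o['ee_pos'])
    best=None
    for k in(-2,-1,0,1,2):
        T=Ro.from_euler('xyz',[np.pi,0,yaw+k*np.pi])
        v=(R.inv()*T).as_rotvec()
        q6=o['qpos'][5]; dq=v[2]
        q1=np.arctan2(y,x); n=q1+np.pi/2-(yaw+k*np.pi); 
        for n in (n,n+2*np.pi,n-2*np.pi):
            if abs(n)<2.4 and abs(n-q6)<3.3 and (best is None or abs(n-q6)<best[0]): best=(abs(n-q6),v,n)
    print('shift',s.round(4),'turn',(best[1]/(np.pi/2)).round(4),'q6->',best[2].round(2),'rows>=',int(max(np.linalg.norm(s)/.05,np.linalg.norm(best[1])/.15)+1))
def st():
    o=status.get_obs();print(round(o['time_s'],2),o['ee_pos'].round(4),o['eef_rot'].round(3),o['force'].round(2),round(o['grip_width'],4),o['qpos'].round(2))
def blobs(m,amin=30):
    n,l,s,ce=cv2.connectedComponentsWithStats(m.astype(np.uint8));return [(ce[i],s[i]) for i in range(1,n) if s[i,4]>=amin]
def lids(c,box=None,z=.072):
    im=c['image'];h=cv2.cvtColor(im,cv2.COLOR_RGB2HSV)
    m=(h[...,1]<40)&(h[...,2]>150)
    if box:
        k=np.zeros_like(m);k[box[1]:box[3],box[0]:box[2]]=1;m&=k
    out=[]
    for ce,s in blobs(m,60): out.append((ce.round(1),s[4],plane(c,[ce],z)[0].round(4)))
    return out
E
python3 - <<'E'
from h import *
c=cap('top','t1');im=c['image']
for r in lids(c,(170,180,265,325)):print(r)
h=cv2.cvtColor(im,cv2.COLOR_RGB2HSV)
red=(h[...,1]>180)&(h[...,2]>120)&((h[...,0]<6)|(h[...,0]>174))
for ce,s in blobs(red,20):
  ys,xs=np.nonzero(red[s[1]:s[1]+s[3],s[0]:s[0]+s[2]]);print('red',ce,s,plane(c,[ce],.045))
# warmer front-bottom, rim; tray, mat corners by dark masks
def rect(m,z,name,box):
    k=np.zeros(m.shape,np.uint8);k[box[1]:box[3],box[0]:box[2]]=1
    cs,_=cv2.findContours((m&(k>0)).astype(np.uint8),cv2.RETR_EXTERNAL,cv2.CHAIN_APPROX_NONE)
    q=max(cs,key=cv2.contourArea);r=cv2.minAreaRect(plane(c,q.reshape(-1,2),z)[:,:2].astype(np.float32));print(name,r,cv2.boundingRect(q))
v=h[...,2]
rect((v<80),.06,'warmer',(270,205,400,285))
rect((v<95),.024,'tray',(430,220,492,340))
big=cv2.resize(im[200:340,170:500],None,fx=2.4,fy=2.4,interpolation=cv2.INTER_CUBIC);cv2.imwrite('pics/c1.png',big[:,:,::-1])
E
```

```text
(array([226.2, 191.2]), np.int32(208), array([0.7111, 0.3152, 0.072 ]))
(array([177.9, 194.4]), np.int32(213), array([0.6931, 0.445 , 0.072 ]))
(array([201.9, 234.2]), np.int32(229), array([0.5881, 0.3662, 0.072 ]))
(array([240.3, 241.2]), np.int32(231), array([0.5766, 0.2624, 0.072 ]))
(array([196.8, 269.9]), np.int32(240), array([0.4924, 0.3681, 0.072 ]))
(array([233.3, 271.9]), np.int32(243), array([0.4939, 0.2721, 0.072 ]))
(array([229.9, 307.3]), np.int32(253), array([0.4023, 0.2708, 0.072 ]))
red [333.325 290.3  ] [329 285  10  11  80] [[0.46680327 0.00754175 0.045     ]]
warmer ((0.6135109066963196, 0.015753984451293945), (0.09833959490060806, 0.2583030164241791), 2.8083078861236572) (286, 217, 97, 37)
tray ((0.5201390981674194, -0.33568695187568665), (0.11662552505731583, 0.29072681069374084), 89.47766876220703) (438, 227, 45, 110)
```

View pics/c1.png

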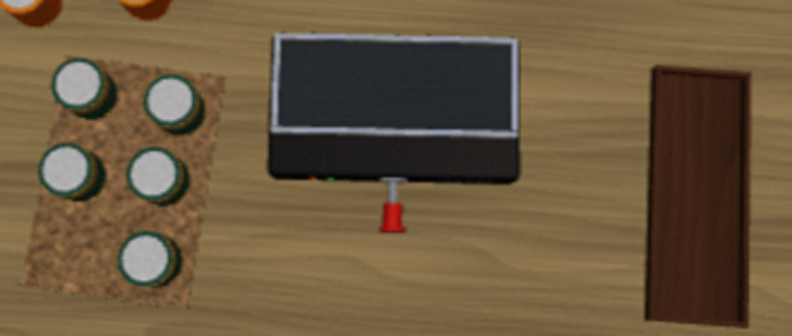

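```bash
python3 -c "
from h import *
go(.471,.009,.16,.049)"
```

```text
shift [-0.4219 -0.3403  0.0453] turn [-4.000e-04 -1.000e-04 -3.124e-01] q6-> -1.6 rows>= 11
```

```bash
python3 -m jog '[[-0.422,-0.34,0.02,0,0,-0.3124,0.3],[-0.422,-0.34,0.02,0,0,-0.3124,0.3],[-0.422,-0.34,0.02,0,0,-0.3124,0.3],[-0.422,-0.34,0.02,0,0,-0.3124,0.3],[-0.422,-0.34,0.02,0,0,-0.3124,0.3],[-0.422,-0.34,0.02,0,0,-0.3124,0.3],[-0.422,-0.34,0.02,0,0,-0.3124,0.3],[-0.422,-0.34,0.02,0,0,-0.3124,0.3],[-0.422,-0.34,0.045,0,0,-0.3124,0.3],[-0.422,-0.34,0.045,0,0,-0.3124,0.3],[-0.422,-0.34,0.045,0,0,-0.3124,0.3],[-0.422,-0.34,0.045,0,0,-0.3124,0.3],[-0.422,-0.34,0.045,0,0,-0.3124,0.3],[-0.422,-0.34,0.045,0,0,-0.3124,0.3],[-0.422,-0.34,0.045,0,0,-0.3124,0.3]]'; python3 -c "
from h import *
st();go(.471,.009,.019,.049)
c=cap('wrist','w1')
print(proj(c,[[.471,.009,.038]]))"
```

```text
time_s: 1.7
ee_pos: [0.471, 0.0105, 0.1607]
eef_rot: [-3.141, 0.0, -3.091]
force: [-0.1, 1.0, -0.1]
grip_width: 0.0612
1.7 [0.471  0.0105 0.1607] [-3.141  0.    -3.091] [-0.11  1.   -0.14] 0.0612 [-0.06  0.17  1.79 -0.    1.18 -1.68]
shift [ 1.000e-04 -1.400e-03  1.417e-01] turn [-0.0003  0.0001  0.001 ] q6-> -1.6 rows>= 3
[[314.98438803 233.2058834 ]]
```

View pics/w1.png

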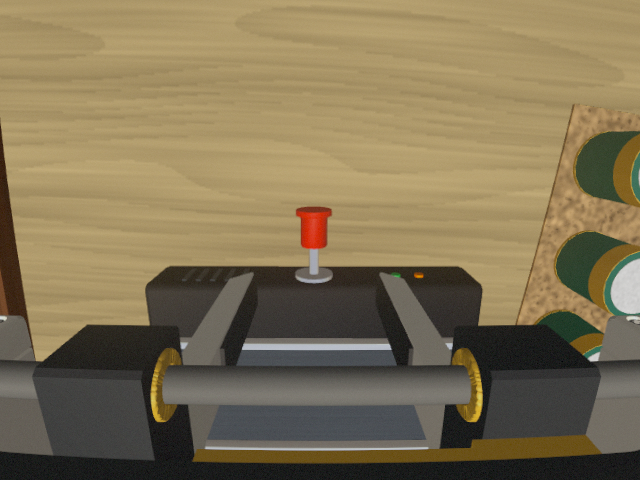

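The knob grip is at (314,231), matching the predicted (315,233). Only bare rod shows, so it is fully in. Next: descend, grip and pull.

```bash
python3 -m jog '[[0,-0.0015,0.06,0,0,0,0.3],[0,-0.0015,0.1,0,0,0,0.3],[0,-0.0015,0.142,0,0,0,0.3],[0,-0.0015,0.142,0,0,0,0.3],[0,-0.0015,0.142,0,0,0,0.3],[0,-0.0015,0.142,0,0,0,-1],[0,-0.0015,0.142,0,0,0,-1],[0,-0.0015,0.142,0,0,0,-1],[0,-0.0015,0.142,0,0,0,-1],[0,-0.0015,0.142,0,0,0,-1],[0,-0.0015,0.142,0,0,0,-1],[0,-0.0015,0.142,0,0,0,-1],[0,-0.0015,0.142,0,0,0,-1]]' 35; python3 -c "
from h import *
st()"
```

```text
time_s: 3.05
ee_pos: [0.4713, 0.0083, 0.019]
eef_rot: [-3.14, 0.001, -3.091]
force: [-1.2, -4.7, 2.7]
grip_width: 0.0212
3.05 [0.4713 0.0083 0.019 ] [-3.140e+00  1.000e-03 -3.091e+00] [-1.22 -4.75  2.7 ] 0.0212 [-0.06  0.38  1.9  -0.    0.85 -1.68]
```

```bash
python3 -m jog '[[0.006,0,0,0,0,0,-1],[0.012,0,0,0,0,0,-1],[0.018,0,0,0,0,0,-1],[0.024,0,0,0,0,0,-1],[0.03,0,0,0,0,0,-1],[0.034,0,0,0,0,0,-1],[0.034,0,0,0,0,0,-1],[0.034,0,0,0,0,0,-1],[0.034,0,0,0,0,0,-1]]' 35; python3 -c "
from h import *
st()"
```

```text
time_s: 3.95
ee_pos: [0.4392, 0.0066, 0.0192]
eef_rot: [-3.14, 0.006, -3.091]
force: [16.5, 1.4, -15.4]
grip_width: 0.0211
3.95 [0.4392 0.0066 0.0192] [-3.14   0.006 -3.091] [ 16.5    1.43 -15.37] 0.0211 [-0.07  0.32  1.99 -0.    0.82 -1.69]
```

```bash
python3 -m jog '[[-0.001,0,0,0,0,0,-1],[-0.001,0,0,0,0,0,0.2],[-0.001,0,0,0,0,0,0.2],[-0.001,0,0,0,0,0,0.2],[-0.001,0,0,0,0,0,0.2],[-0.001,0,-0.05,0,0,0,0.2],[-0.001,0,-0.1,0,0,0,0.2],[-0.001,0,-0.14,0,0,0,0.2],[-0.001,0,-0.14,0,0,0,0.2],[-0.001,0,-0.14,0,0,0,0.2]]'; python3 -c "
from h import *
st();c=cap('wrist','w2');cap('top','t2')
for r in lids(c):print(r)"
```

```text
time_s: 4.95
ee_pos: [0.4394, 0.0068, 0.1594]
eef_rot: [-3.14, 0.007, -3.091]
force: [-0.2, -0.2, -0.8]
grip_width: 0.0566
4.95 [0.4394 0.0068 0.1594] [-3.14   0.007 -3.091] [-0.2  -0.18 -0.84] 0.0566 [-0.07  0.1   1.88 -0.    1.16 -1.69]
(array([637.5, 218.6]), np.int32(110), array([0.4069, 0.2496, 0.072 ]))
(array([316.2, 262.2]), np.int32(238), array([0.4537, 0.007 , 0.072 ]))
(array([627.5, 306.8]), np.int32(421), array([0.4796, 0.2621, 0.072 ]))
(array([316. , 314.8]), np.int32(60), array([0.497 , 0.0091, 0.072 ]))
(array([633.2, 318.3]), np.int32(63), array([0.4898, 0.2705, 0.072 ]))
(array([582.3, 412.2]), np.int32(110), array([0.5827, 0.2506, 0.072 ]))
```

View pics/w2.png

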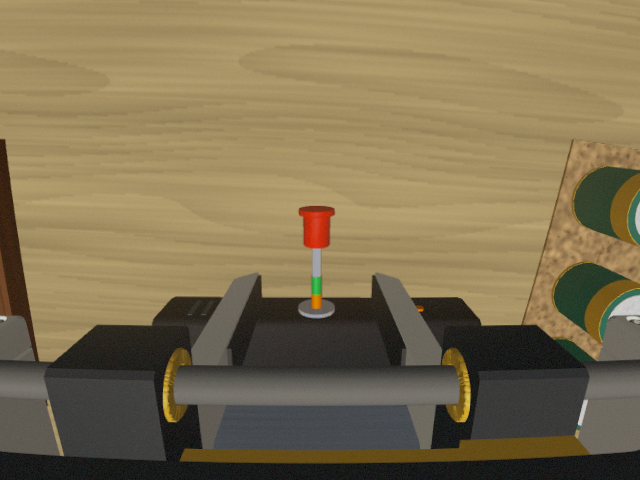

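View pics/t2.png

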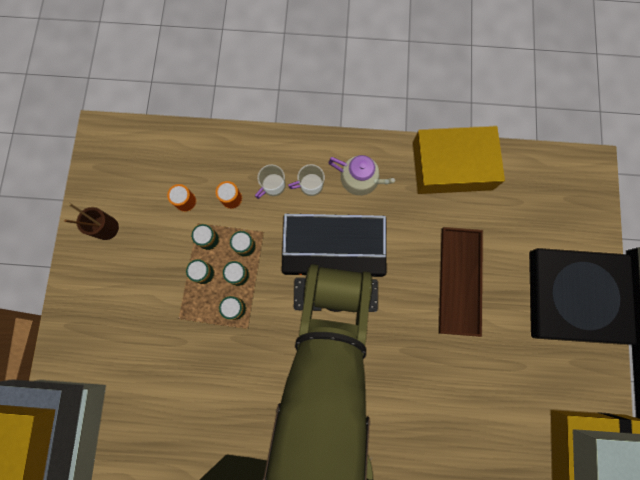

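Orange (317,300) and green (317,284) bands both show, so the rod is at full out. Now over the front tin E.

```bash
python3 -c "
from h import *
go(.402,.271,.16,.049)"
```

```text
shift [ 0.0234  0.2657 -0.0025] turn [-0.0009  0.0023  0.001 ] q6-> -1.03 rows>= 6
```

```bash
python3 -m jog '[[0.0234,0.2657,-0.0025,-0.001,0.002,0.001,0.8],[0.0234,0.2657,-0.0025,-0.001,0.002,0.001,0.8],[0.0234,0.2657,-0.0025,-0.001,0.002,0.001,0.8],[0.0234,0.2657,-0.0025,-0.001,0.002,0.001,0.8],[0.0234,0.2657,-0.0025,-0.001,0.002,0.001,0.8],[0.0234,0.2657,-0.0025,-0.001,0.002,0.001,0.8],[0.0234,0.2657,-0.0025,-0.001,0.002,0.001,0.8],[0.0234,0.2657,-0.0025,-0.001,0.002,0.001,0.8],[0.0234,0.2657,-0.0025,-0.001,0.002,0.001,0.8]]'; python3 -c "
from h import *
st();c=cap('wrist','w3')
for r in lids(c):print(r)
print(proj(c,[[.402,.271,.072],[.494,.272,.072]]))
go(.402,.271,.032,.049)"
```

```text
time_s: 5.95
ee_pos: [0.402, 0.2699, 0.1594]
eef_rot: [-3.141, -0.001, -3.094]
force: [-0.1, -0.1, 0.6]
grip_width: 0.0845
5.95 [0.402  0.2699 0.1594] [-3.141e+00 -1.000e-03 -3.094e+00] [-0.1  -0.15  0.61] 0.0845 [ 0.52  0.2   1.76 -0.    1.18 -1.1 ]
(array([317.2, 243.1]), np.int32(3182), array([0.4007, 0.2702, 0.072 ]))
(array([ 19.3, 288.5]), np.int32(109), array([0.4501, 0.0341, 0.072 ]))
(array([312.9, 348.3]), np.int32(1930), array([0.4882, 0.2711, 0.072 ]))
(array([412.9, 354. ]), np.int32(416), array([0.4899, 0.3521, 0.072 ]))
(array([297.5, 432.8]), np.int32(1674), array([0.5725, 0.2615, 0.072 ]))
(array([415.3, 439.9]), np.int32(892), array([0.5759, 0.3653, 0.072 ]))
(array([170.6, 447.1]), np.int32(152), array([0.5962, 0.1486, 0.072 ]))
[[318.1919453  244.81851079]
 [313.73231815 354.59907501]]
shift [1.000e-04 1.100e-03 1.276e-01] turn [-0.0002 -0.0001 -0.0009] q6-> -1.03 rows>= 3
```

View pics/w3.png

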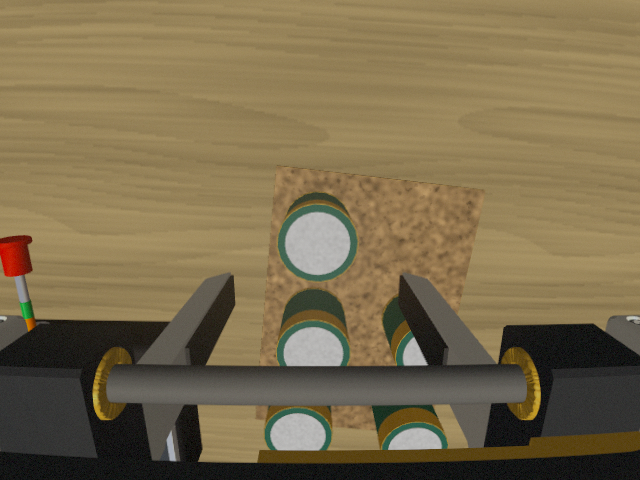

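The wrist view confirms tin E's lid at (317,243), 1–2 mm from the top-view estimate. Next: descend, grip, and lift to weigh.

```bash
python3 -m jog '[[0,0,0.05,0,0,0,0.8],[0,0,0.09,0,0,0,0.8],[0,0,0.1275,0,0,0,0.8],[0,0,0.1275,0,0,0,0.8],[0,0,0.1275,0,0,0,-1],[0,0,0.1275,0,0,0,-1],[0,0,0.1275,0,0,0,-1],[0,0,0.1275,0,0,0,-1],[0,0,0.1275,0,0,0,-1],[0,0,0.11,0,0,0,-1],[0,0,0.06,0,0,0,-1],[0,0,0.01,0,0,0,-1],[0,0,-0.02,0,0,0,-1],[0,0,-0.02,0,0,0,-1],[0,0,-0.02,0,0,0,-1],[0,0,-0.02,0,0,0,-1],[0,0,-0.02,0,0,0,-1],[0,0,-0.02,0,0,0,-1]]' 28
cat >> h.py <<'E'
def weigh():
    F=[]
    for i in range(4):
        camera('top');F.append(status.get_obs()['force'])
    F=np.array(F);print('Fz',F[:,2].round(2),'mean',F.mean(0).round(2))
E
python3 -c "
from h import *
st();weigh();o=status.get_obs();print(o['moment'],o['tau'].round(2))"
```

```text
time_s: 7.8
ee_pos: [0.4019, 0.2698, 0.1787]
eef_rot: [-3.141, -0.002, -3.094]
force: [-0.4, 0.6, -1.9]
grip_width: 0.0598
7.8 [0.4019 0.2698 0.1787] [-3.141e+00 -2.000e-03 -3.094e+00] [-0.35  0.57 -1.88] 0.0598 [ 0.52  0.18  1.74 -0.    1.23 -1.1 ]
Fz [-0.51 -1.32 -1.3  -1.34] mean [-0.09  0.24 -1.12]
[0.01254656 0.00995527 0.00395924] [-0.000e+00 -4.508e+01 -3.432e+01  2.000e-02  7.000e-02 -0.000e+00]
```

About −1.2 N, so E is empty and goes in the tray's front slot.

```bash
python3 -c "
from h import *
go(.432,-.336,.18,.049)"
```

```text
shift [-1.100e-03 -6.067e-01 -4.000e-04] turn [-0.0003 -0.0004 -0.0009] q6-> -2.28 rows>= 13
```

```bash
python3 -m jog '[[-0.001,-0.607,0,0,0,0.03,-1],[-0.001,-0.607,0,0,0,0.03,-1],[-0.001,-0.607,0,0,0,0.03,-1],[-0.001,-0.607,0,0,0,0.03,-1],[-0.001,-0.607,0,0,0,0.03,-1],[-0.001,-0.607,0,0,0,0.03,-1],[-0.001,-0.607,0,0,0,0.03,-1],[-0.001,-0.607,0,0,0,0.03,-1],[-0.001,-0.607,0,0,0,0.03,-1],[-0.001,-0.607,0,0,0,0.03,-1],[-0.001,-0.607,0,0,0,0.03,-1],[-0.001,-0.607,0,0,0,0.03,-1],[-0.001,-0.607,0,0,0,0.03,-1],[-0.001,-0.607,0,0,0,0.03,-1],[-0.001,-0.607,0,0,0,0.03,-1],[-0.001,-0.607,0,0,0,0.03,-1],[-0.001,-0.607,0,0,0,0.03,-1]]'; python3 -c "
from h import *
st();c=cap('top','t3')
for r in lids(c,(170,220,265,325)):print(r)
cap('wrist','w4')
go(.432,-.336,.035,0)"
```

```text
time_s: 9.7
ee_pos: [0.4322, -0.3353, 0.18]
eef_rot: [-3.141, -0.0, -3.14]
force: [-0.5, 0.1, -0.8]
grip_width: 0.06
9.7 [ 0.4322 -0.3353  0.18  ] [-3.141 -0.    -3.14 ] [-0.51  0.11 -0.79] 0.06 [-0.73  0.31  1.56 -0.    1.26 -2.3 ]
(array([202. , 234.3]), np.int32(238), array([0.5879, 0.3662, 0.072 ]))
(array([240.4, 241.1]), np.int32(239), array([0.5768, 0.2623, 0.072 ]))
(array([196.6, 270. ]), np.int32(245), array([0.4923, 0.3684, 0.072 ]))
(array([233.5, 271.8]), np.int32(250), array([0.4943, 0.2717, 0.072 ]))
shift [ 0.0002 -0.0002  0.145 ] turn [-0.0005 -0.0001  0.0009] q6-> -2.23 rows>= 3
```

View pics/w4.png

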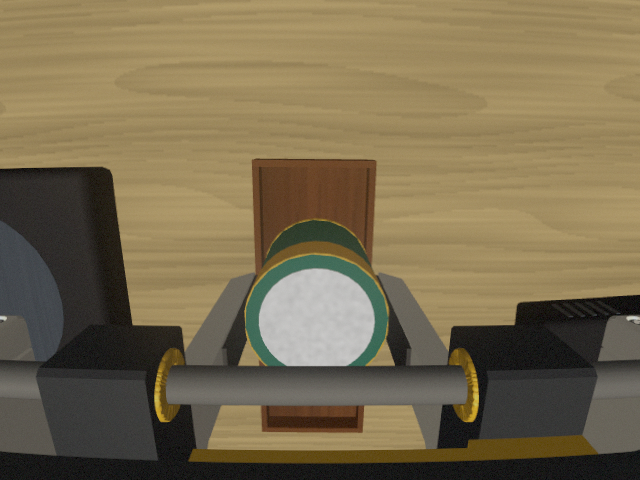

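View pics/t3.png

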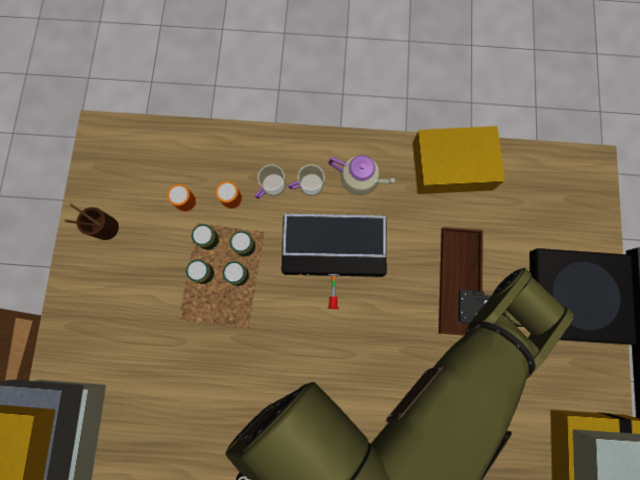

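The tin is centred over the tray across y (tray walls at columns 252–376, tin at 316). I'll check the front wall, then lower.

```bash
python3 -c "
from h import *
c=camera('wrist')
print(plane(c,[[252,160],[376,160],[262,431],[363,431]],.024))"; python3 -m jog '[[0,0,0.05,0,0,0,-1],[0,0,0.1,0,0,0,-1],[0,0,0.13,0,0,0,-1],[0,0,0.145,0,0,0,-1],[0,0,0.145,0,0,0,-1],[0,0,0.145,0,0,0,-1],[0,0,0.145,0,0,0,0.55],[0,0,0.145,0,0,0,0.55],[0,0,0.145,0,0,0,0.55],[0,0,0.145,0,0,0,0.55],[0,0,0.09,0,0,0,0.55],[0,0,0.05,0,0,0,0.55],[0,0,0,0,0,0,0.55],[0,0,0,0,0,0,0.55]]'; python3 -c "
from h import *
st();c=cap('wrist','w5')
for r in lids(c,z=.074):print(r)
go(.494,.272,.16,.049)"
```

```text
[[ 0.37403244 -0.39294894  0.024     ]
 [ 0.37381562 -0.28378305  0.024     ]
 [ 0.66297941 -0.39504997  0.024     ]
 [ 0.66246909 -0.28471051  0.024     ]]
time_s: 11.25
ee_pos: [0.4339, -0.3374, 0.1867]
eef_rot: [-3.134, 0.008, -3.14]
force: [-0.4, 0.7, -0.8]
grip_width: 0.073
11.25 [ 0.4339 -0.3374  0.1867] [-3.134  0.008 -3.14 ] [-0.44  0.71 -0.8 ] 0.073 [-0.73  0.31  1.55 -0.    1.27 -2.3 ]
(array([319.4, 229.3]), np.int32(2774), array([ 0.4291, -0.3362,  0.074 ]))
(array([633.2, 318.4]), np.int32(65), array([ 0.5098, -0.054 ,  0.074 ]))
shift [-0.0616  0.6087  0.0204] turn [-0.0031  0.0027 -0.0304] q6-> -1.12 rows>= 13
```

View pics/w5.png

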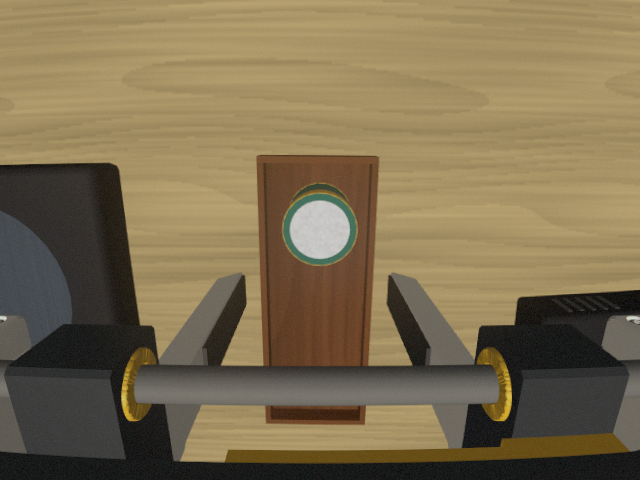

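Tin E stands in the tray (320,229). On to tin D; the other tins haven't moved.

```bash
python3 -m jog '[[-0.061,0.609,0.02,-0.003,0.003,-0.03,0.8],[-0.061,0.609,0.02,-0.003,0.003,-0.03,0.8],[-0.061,0.609,0.02,-0.003,0.003,-0.03,0.8],[-0.061,0.609,0.02,-0.003,0.003,-0.03,0.8],[-0.061,0.609,0.02,-0.003,0.003,-0.03,0.8],[-0.061,0.609,0.02,-0.003,0.003,-0.03,0.8],[-0.061,0.609,0.02,-0.003,0.003,-0.03,0.8],[-0.061,0.609,0.02,-0.003,0.003,-0.03,0.8],[-0.061,0.609,0.02,-0.003,0.003,-0.03,0.8],[-0.061,0.609,0.02,-0.003,0.003,-0.03,0.8],[-0.061,0.609,0.02,-0.003,0.003,-0.03,0.8],[-0.061,0.609,0.02,-0.003,0.003,-0.03,0.8],[-0.061,0.609,0.02,-0.003,0.003,-0.03,0.8],[-0.061,0.609,0.02,-0.003,0.003,-0.03,0.8],[-0.061,0.609,0.02,-0.003,0.003,-0.03,0.8],[-0.061,0.609,0.02,-0.003,0.003,-0.03,0.8],[-0.061,0.609,0.02,-0.003,0.003,-0.03,0.8]]'; python3 -c "
from h import *
st();c=cap('wrist','w6')
for r in lids(c):print(r)
go(.492,.271,.032,.049)"
```

```text
time_s: 13.0
ee_pos: [0.4937, 0.2711, 0.1606]
eef_rot: [-3.141, -0.0, -3.095]
force: [0.8, -0.2, -0.4]
grip_width: 0.0849
13.0 [0.4937 0.2711 0.1606] [-3.141 -0.    -3.095] [ 0.77 -0.18 -0.44] 0.0849 [ 0.44  0.37  1.54 -0.    1.24 -1.18]
(array([  3.5, 186. ]), np.int32(184), array([0.4598, 0.0345, 0.072 ]))
(array([316.9, 242.8]), np.int32(3189), array([0.4925, 0.2712, 0.072 ]))
(array([445.9, 245.8]), np.int32(3061), array([0.4903, 0.3677, 0.072 ]))
(array([ 92. , 307.8]), np.int32(1121), array([0.5549, 0.0942, 0.072 ]))
(array([300.1, 340.8]), np.int32(2467), array([0.5744, 0.2616, 0.072 ]))
(array([411., 354.]), np.int32(508), array([0.5825, 0.3521, 0.072 ]))
(array([237.8, 447.9]), np.int32(1212), array([0.6852, 0.2098, 0.072 ]))
(array([166.3, 453.8]), np.int32(110), array([0.697 , 0.1443, 0.072 ]))
shift [ 0.0016 -0.0002  0.1286] turn [-0.0001 -0.0001 -0.0014] q6-> -1.12 rows>= 3
```

View pics/w6.png

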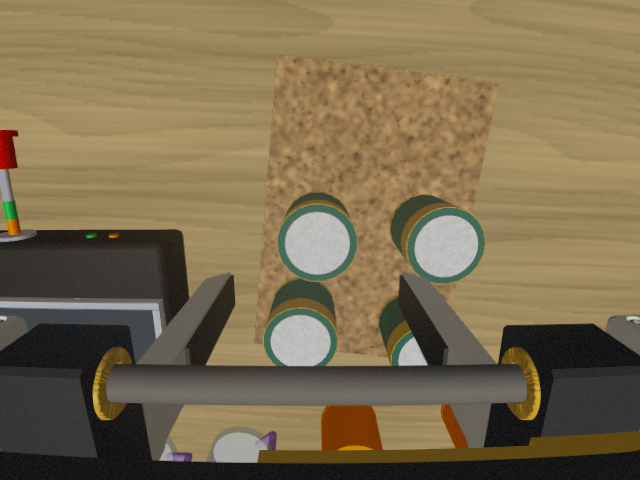

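Tin D lid is at (317,243), as expected. Grip and lift.

```bash
python3 -m jog '[[0.0015,0,0.05,0,0,0,0.8],[0.0015,0,0.09,0,0,0,0.8],[0.0015,0,0.1285,0,0,0,0.8],[0.0015,0,0.1285,0,0,0,0.8],[0.0015,0,0.1285,0,0,0,-1],[0.0015,0,0.1285,0,0,0,-1],[0.0015,0,0.1285,0,0,0,-1],[0.0015,0,0.1285,0,0,0,-1],[0.0015,0,0.1285,0,0,0,-1],[0.0015,0,0.11,0,0,0,-1],[0.0015,0,0.06,0,0,0,-1],[0.0015,0,0.01,0,0,0,-1],[0,0,-0.02,0,0,0,-1],[0,0,-0.02,0,0,0,-1],[0,0,-0.02,0,0,0,-1],[0,0,-0.02,0,0,0,-1],[0,0,-0.02,0,0,0,-1],[0,0,-0.02,0,0,0,-1]]' 28
python3 -c "
from h import *
st();weigh();go(.52,-.338,.18,0);go(.609,-.07,.18,.049)"
```

```text
time_s: 14.85
ee_pos: [0.4934, 0.2711, 0.1797]
eef_rot: [-3.141, -0.002, -3.095]
force: [0.3, 1.0, -1.4]
grip_width: 0.0598
14.85 [0.4934 0.2711 0.1797] [-3.141e+00 -2.000e-03 -3.095e+00] [ 0.31  0.97 -1.37] 0.0598 [ 0.44  0.35  1.51 -0.    1.28 -1.18]
Fz [-1.64 -2.08 -0.81 -1.75] mean [-0.03 -0.09 -1.57]
shift [ 2.200e-03 -6.098e-01  6.000e-04] turn [-0.0002 -0.0004  0.0298] q6-> -2.15 rows>= 13
shift [-0.0993 -0.3463  0.0004] turn [-0.0002 -0.0004 -0.0014] q6-> -1.73 rows>= 8
```

D is empty too (1.5 N), so it goes in the middle tray slot.

```bash
python3 -m jog '[[0.002,-0.61,0,0,0,0.03,-1],[0.002,-0.61,0,0,0,0.03,-1],[0.002,-0.61,0,0,0,0.03,-1],[0.002,-0.61,0,0,0,0.03,-1],[0.002,-0.61,0,0,0,0.03,-1],[0.002,-0.61,0,0,0,0.03,-1],[0.002,-0.61,0,0,0,0.03,-1],[0.002,-0.61,0,0,0,0.03,-1],[0.002,-0.61,0,0,0,0.03,-1],[0.002,-0.61,0,0,0,0.03,-1],[0.002,-0.61,0,0,0,0.03,-1],[0.002,-0.61,0,0,0,0.03,-1],[0.002,-0.61,0,0,0,0.03,-1],[0.002,-0.61,0,0,0,0.03,-1],[0.002,-0.61,0,0,0,0.03,-1],[0.002,-0.61,0,0,0,0.03,-1],[0.002,-0.61,0,0,0,0.03,-1]]'; python3 -c "
from h import *
c=cap('top','t4')
for r in lids(c,(170,220,265,325)):print(r)
go(.52,-.338,.035,0)"
```

```text
time_s: 16.75
ee_pos: [0.5206, -0.337, 0.1809]
eef_rot: [-3.141, -0.0, -3.14]
force: [0.1, -0.3, -2.0]
grip_width: 0.0594
(array([202. , 234.3]), np.int32(239), array([0.588 , 0.3661, 0.072 ]))
(array([240.4, 241.1]), np.int32(241), array([0.5768, 0.2623, 0.072 ]))
(array([196.6, 270. ]), np.int32(246), array([0.4922, 0.3685, 0.072 ]))
shift [ 0.0005 -0.0008  0.1459] turn [-0.0003 -0.0002  0.0007] q6-> -2.15 rows>= 3
```

```bash
python3 -m jog '[[0,-0.001,0.05,0,0,0,-1],[0,-0.001,0.1,0,0,0,-1],[0,-0.001,0.13,0,0,0,-1],[0,-0.001,0.146,0,0,0,-1],[0,-0.001,0.146,0,0,0,-1],[0,-0.001,0.146,0,0,0,-1],[0,-0.001,0.146,0,0,0,0.55],[0,-0.001,0.146,0,0,0,0.55],[0,-0.001,0.146,0,0,0,0.55],[0,-0.001,0.146,0,0,0,0.55],[0,-0.001,0.09,0,0,0,0.55],[0,-0.001,0.05,0,0,0,0.55],[0,-0.001,0,0,0,0,0.55],[0,-0.001,0,0,0,0,0.55]]'; python3 -c "
from h import *
st();c=cap('wrist','w7')
for r in lids(c,z=.074):print(r)
go(.4905,.368,.16,.049)"
```

```text
time_s: 18.2
ee_pos: [0.5225, -0.3396, 0.1886]
eef_rot: [-3.134, 0.009, -3.14]
force: [-0.1, -0.6, -0.2]
grip_width: 0.073
18.2 [ 0.5225 -0.3396  0.1886] [-3.134  0.009 -3.14 ] [-0.12 -0.63 -0.18] 0.073 [-0.63  0.47  1.33 -0.    1.33 -2.21]
(array([322.6, 113.5]), np.int32(3394), array([ 0.4289, -0.3362,  0.074 ]))
(array([318.9, 230.8]), np.int32(2733), array([ 0.5194, -0.3387,  0.074 ]))
(array([588.8, 287.4]), np.int32(711), array([ 0.5689, -0.1042,  0.074 ]))
(array([633.2, 318.4]), np.int32(65), array([ 0.5996, -0.054 ,  0.074 ]))
shift [0.0304 0.7071 0.0213] turn [-0.0028  0.0031 -0.0306] q6-> -0.98 rows>= 15
```

View pics/w7.png

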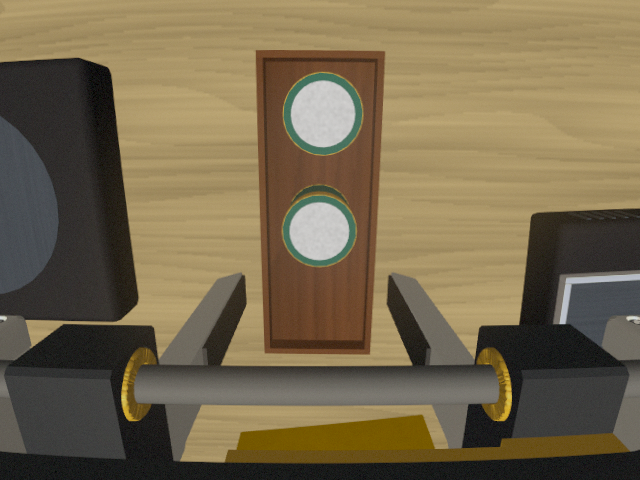

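Both tins stand in the tray at (322,113) and (319,231). Next is tin C.

```bash
python3 -m jog '[[0.03,0.707,0.021,-0.003,0.003,-0.03,0.8],[0.03,0.707,0.021,-0.003,0.003,-0.03,0.8],[0.03,0.707,0.021,-0.003,0.003,-0.03,0.8],[0.03,0.707,0.021,-0.003,0.003,-0.03,0.8],[0.03,0.707,0.021,-0.003,0.003,-0.03,0.8],[0.03,0.707,0.021,-0.003,0.003,-0.03,0.8],[0.03,0.707,0.021,-0.003,0.003,-0.03,0.8],[0.03,0.707,0.021,-0.003,0.003,-0.03,0.8],[0.03,0.707,0.021,-0.003,0.003,-0.03,0.8],[0.03,0.707,0.021,-0.003,0.003,-0.03,0.8],[0.03,0.707,0.021,-0.003,0.003,-0.03,0.8],[0.03,0.707,0.021,-0.003,0.003,-0.03,0.8],[0.03,0.707,0.021,-0.003,0.003,-0.03,0.8],[0.03,0.707,0.021,-0.003,0.003,-0.03,0.8],[0.03,0.707,0.021,-0.003,0.003,-0.03,0.8],[0.03,0.707,0.021,-0.003,0.003,-0.03,0.8],[0.03,0.707,0.021,-0.003,0.003,-0.03,0.8],[0.03,0.707,0.021,-0.003,0.003,-0.03,0.8],[0.03,0.707,0.021,-0.003,0.003,-0.03,0.8]]'; python3 -c "
from h import *
st();c=cap('wrist','w8')
for r in lids(c):print(r)
go(.4905,.368,.032,.049)"
```

```text
time_s: 20.15
ee_pos: [0.4913, 0.3668, 0.1606]
eef_rot: [3.141, 0.0, -3.095]
force: [0.3, 0.0, 0.8]
grip_width: 0.0843
20.15 [0.4913 0.3668 0.1606] [ 3.141  0.    -3.095] [0.32 0.01 0.85] 0.0843 [ 0.58  0.48  1.38  0.    1.28 -1.04]
(array([317.8, 243.2]), np.int32(3154), array([0.4904, 0.3677, 0.072 ]))
(array([ 21.2, 301.5]), np.int32(260), array([0.551 , 0.1297, 0.072 ]))
(array([ 43., 314.]), np.int32(102), array([0.5609, 0.1471, 0.072 ]))
(array([161.7, 324.7]), np.int32(290), array([0.5639, 0.2463, 0.072 ]))
(array([309.9, 350.1]), np.int32(1724), array([0.5802, 0.3656, 0.072 ]))
(array([393.7, 444.9]), np.int32(349), array([0.6728, 0.4439, 0.072 ]))
(array([178. , 454.2]), np.int32(101), array([0.6943, 0.2509, 0.072 ]))
(array([244.2, 456.1]), np.int32(321), array([0.6919, 0.3113, 0.072 ]))
shift [0.0008 0.0009 0.1286] turn [ 0.0003  0.0003 -0.0014] q6-> -0.98 rows>= 3
```

View pics/w8.png

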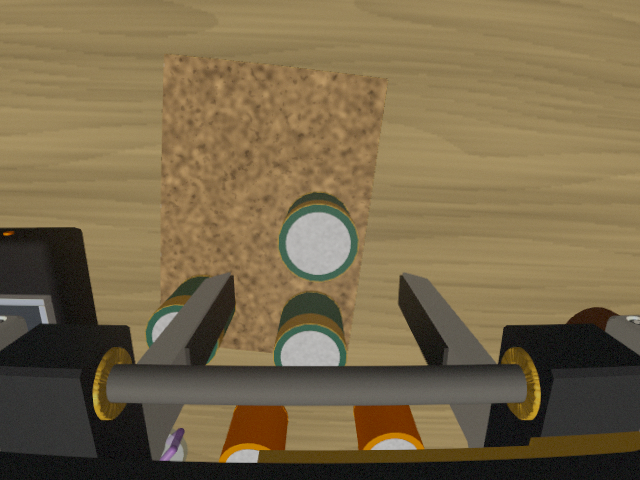

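Tin C is centred at (318,243). Grip and lift.

```bash
python3 -m jog '[[0.001,0.001,0.05,0,0,0,0.8],[0.001,0.001,0.09,0,0,0,0.8],[0.001,0.001,0.1285,0,0,0,0.8],[0.001,0.001,0.1285,0,0,0,0.8],[0.001,0.001,0.1285,0,0,0,-1],[0.001,0.001,0.1285,0,0,0,-1],[0.001,0.001,0.1285,0,0,0,-1],[0.001,0.001,0.1285,0,0,0,-1],[0.001,0.001,0.1285,0,0,0,-1],[0.001,0.001,0.11,0,0,0,-1],[0.001,0.001,0.06,0,0,0,-1],[0.001,0.001,0.01,0,0,0,-1],[0,0,-0.02,0,0,0,-1],[0,0,-0.02,0,0,0,-1],[0,0,-0.02,0,0,0,-1],[0,0,-0.02,0,0,0,-1],[0,0,-0.02,0,0,0,-1],[0,0,-0.02,0,0,0,-1]]' 28
python3 -c "
from h import *
st();weigh();go(.608,-.338,.18,0);go(.609,-.07,.18,.049)"
```

```text
time_s: 22.0
ee_pos: [0.4909, 0.3668, 0.1793]
eef_rot: [-3.141, -0.001, -3.095]
force: [0.3, -0.2, -5.3]
grip_width: 0.0598
22.0 [0.4909 0.3668 0.1793] [-3.141e+00 -1.000e-03 -3.095e+00] [ 0.27 -0.2  -5.25] 0.0598 [ 0.58  0.46  1.36  0.    1.32 -1.04]
Fz [-4.27 -3.9  -4.21 -4.19] mean [-0.16  0.2  -4.14]
shift [-8.360e-02 -7.097e-01  2.000e-04] turn [ 0.0001 -0.      0.0298] q6-> -2.08 rows>= 15
shift [-9.72e-02 -4.42e-01  2.00e-04] turn [ 0.0001 -0.     -0.0014] q6-> -1.73 rows>= 10
```

C is full (4.1 N), so it goes on the plate's right-hand slot.

```bash
python3 -c "
from h import *
go(.616,-.069,.18,.049)"
```

```text
shift [-1.042e-01 -4.414e-01  2.000e-04] turn [ 0.0001 -0.     -0.0014] q6-> -1.73 rows>= 10
```

```bash
python3 -m jog '[[-0.104,-0.4415,0,0,0,0,-1],[-0.104,-0.4415,0,0,0,0,-1],[-0.104,-0.4415,0,0,0,0,-1],[-0.104,-0.4415,0,0,0,0,-1],[-0.104,-0.4415,0,0,0,0,-1],[-0.104,-0.4415,0,0,0,0,-1],[-0.104,-0.4415,0,0,0,0,-1],[-0.104,-0.4415,0,0,0,0,-1],[-0.104,-0.4415,0,0,0,0,-1],[-0.104,-0.4415,0,0,0,0,-1],[-0.104,-0.4415,0,0,0,0,-1],[-0.104,-0.4415,0,0,0,0,-1],[-0.104,-0.4415,0,0,0,0,-1],[-0.104,-0.4415,0,0,0,0,-1]]'; python3 -c "
from h import *
st();c=cap('wrist','w9');t=cap('top','t5')
for r in lids(t,(170,220,265,325)):print(r)
P=lambda x,y:[.612+x*.9988-y*.049,.0155+x*.049+y*.9988,.07]
print(proj(c,[P(-.056,-.136),P(-.056,.136),P(.056,-.136)]))
go(.616,-.069,.0895,.049)"
```

```text
time_s: 23.6
ee_pos: [0.6157, -0.0679, 0.1804]
eef_rot: [3.141, 0.0, -3.093]
force: [1.0, 0.3, -4.1]
grip_width: 0.0596
23.6 [ 0.6157 -0.0679  0.1804] [ 3.141  0.    -3.093] [ 0.97  0.33 -4.12] 0.0596 [-0.17  0.47  1.34  0.    1.33 -1.79]
(array([202. , 234.3]), np.int32(238), array([0.5879, 0.3662, 0.072 ]))
(array([240.4, 241.1]), np.int32(240), array([0.5768, 0.2622, 0.072 ]))
[[248.05857914 166.41029378]
 [594.1887713  169.00060695]
 [254.19473724 301.8975497 ]]
shift [-0.0002 -0.0007  0.0909] turn [ 0.0001  0.0001 -0.0007] q6-> -1.73 rows>= 2
```

View pics/w9.png

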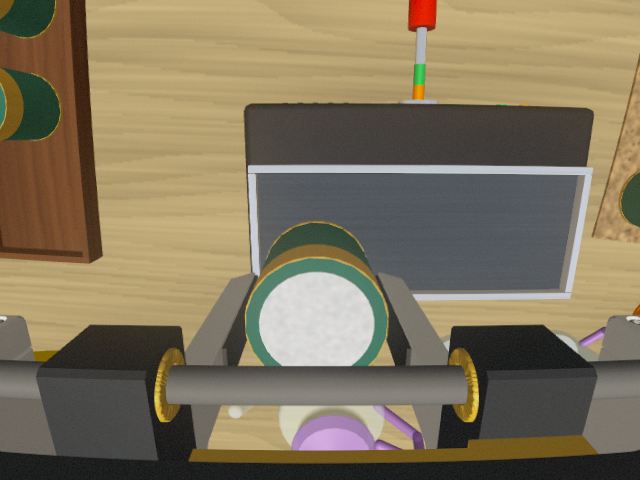

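The predicted rim corners (248,166) and (594,169) match the image to within 2 px, and the rod bands still show full out. Lower and release.

```bash
python3 -m jog '[[0,-0.001,0.04,0,0,0,-1],[0,-0.001,0.075,0,0,0,-1],[0,-0.001,0.09,0,0,0,-1],[0,-0.001,0.0905,0,0,0,-1],[0,-0.001,0.0905,0,0,0,-1],[0,-0.001,0.0905,0,0,0,-1],[0,-0.001,0.0905,0,0,0,0.5],[0,-0.001,0.0905,0,0,0,0.5],[0,-0.001,0.0905,0,0,0,0.5],[0,-0.001,0.0905,0,0,0,0.5],[0,-0.001,0.05,0,0,0,0.5],[0,-0.001,0,0,0,0,0.5],[0,-0.001,-0.02,0,0,0,0.5],[0,-0.001,-0.02,0,0,0,0.5]]'; python3 -c "
from h import *
st();c=cap('wrist','w10')
for r in lids(c,z=.128):print(r)
go(.575,.262,.16,.049)"
```

```text
time_s: 25.1
ee_pos: [0.617, -0.0695, 0.2042]
eef_rot: [-3.14, 0.006, -3.094]
force: [-0.5, -0.1, 0.4]
grip_width: 0.0706
25.1 [ 0.617  -0.0695  0.2042] [-3.14   0.006 -3.094] [-0.53 -0.06  0.36] 0.0706 [-0.17  0.46  1.31  0.    1.37 -1.79]
(array([4. , 4.1]), np.int32(94), array([ 0.4626, -0.2801,  0.128 ]))
(array([415.7,  49. ]), np.int32(285), array([ 0.4829, -0.0136,  0.128 ]))
(array([  9.2, 102.5]), np.int32(1041), array([ 0.5247, -0.2828,  0.128 ]))
(array([415.8, 101.5]), np.int32(97), array([ 0.5147, -0.0103,  0.128 ]))
(array([412.4, 216.7]), np.int32(5378), array([ 0.5907, -0.0042,  0.128 ]))
(array([316.8, 245. ]), np.int32(3538), array([ 0.6145, -0.0697,  0.128 ]))
(array([633.3, 318.5]), np.int32(69), array([0.6628, 0.1831, 0.128 ]))
(array([462.5, 337.6]), np.int32(388), array([0.6831, 0.046 , 0.128 ]))
(array([331.9, 362.4]), np.int32(269), array([ 0.7091, -0.0532,  0.128 ]))
(array([292.6, 411.6]), np.int32(204), array([ 0.7573, -0.0825,  0.128 ]))
(array([373.5, 410. ]), np.int32(124), array([ 0.7525, -0.0165,  0.128 ]))
shift [0.0253 0.3331 0.0413] turn [-0.0003  0.0016 -0.0007] q6-> -1.19 rows>= 7
```

View pics/w10.png

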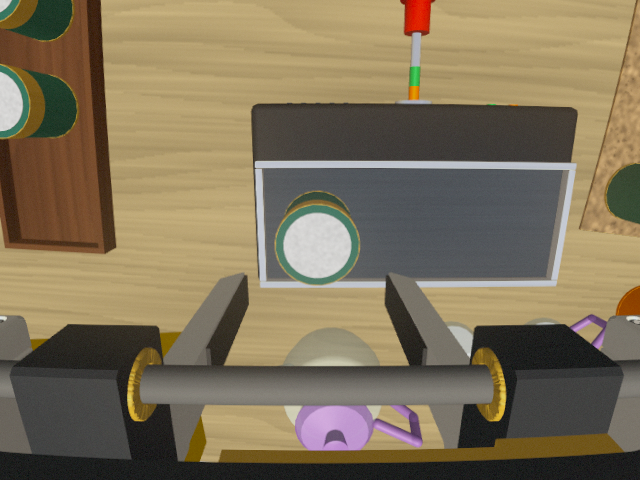

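Tin C stands at (317,245) inside the rim. Next is tin B.

```bash
python3 -m jog '[[0.025,0.333,0,0,0.0015,0,0.8],[0.025,0.333,0,0,0.0015,0,0.8],[0.025,0.333,0,0,0.0015,0,0.8],[0.025,0.333,0,0,0.0015,0,0.8],[0.025,0.333,0,0,0.0015,0,0.8],[0.025,0.333,0.04,0,0.0015,0,0.8],[0.025,0.333,0.04,0,0.0015,0,0.8],[0.025,0.333,0.04,0,0.0015,0,0.8],[0.025,0.333,0.04,0,0.0015,0,0.8],[0.025,0.333,0.04,0,0.0015,0,0.8],[0.025,0.333,0.04,0,0.0015,0,0.8],[0.025,0.333,0.04,0,0.0015,0,0.8]]'; python3 -c "
from h import *
st();c=cap('wrist','w11')
for r in lids(c):print(r)
go(.575,.262,.032,.049)"
```

```text
time_s: 26.35
ee_pos: [0.5758, 0.261, 0.1617]
eef_rot: [-3.141, 0.001, -3.095]
force: [-0.9, -0.1, -0.4]
grip_width: 0.0847
26.35 [0.5758 0.261  0.1617] [-3.141e+00  1.000e-03 -3.095e+00] [-0.91 -0.13 -0.43] 0.0847 [ 0.37  0.52  1.32 -0.    1.3  -1.25]
(array([ 3.2, 82.5]), np.int32(229), array([0.4681, 0.0336, 0.072 ]))
(array([  8. , 137.3]), np.int32(65), array([0.5062, 0.0326, 0.072 ]))
(array([ 80.3, 204.8]), np.int32(1185), array([0.5541, 0.0837, 0.072 ]))
(array([167.6, 262.1]), np.int32(775), array([0.5957, 0.148 , 0.072 ]))
(array([317.4, 242.5]), np.int32(3174), array([0.5748, 0.2615, 0.072 ]))
(array([453.7, 262.6]), np.int32(2907), array([0.5856, 0.3659, 0.072 ]))
(array([633.1, 318.2]), np.int32(62), array([0.6276, 0.5269, 0.072 ]))
(array([145.7, 332.5]), np.int32(189), array([0.6569, 0.1261, 0.072 ]))
(array([240.4, 420.3]), np.int32(740), array([0.738 , 0.2024, 0.072 ]))
(array([372.2, 410.8]), np.int32(535), array([0.7223, 0.3158, 0.072 ]))
shift [0.0007 0.0009 0.1296] turn [-0.0001  0.0005 -0.0014] q6-> -1.19 rows>= 3
```

View pics/w11.png

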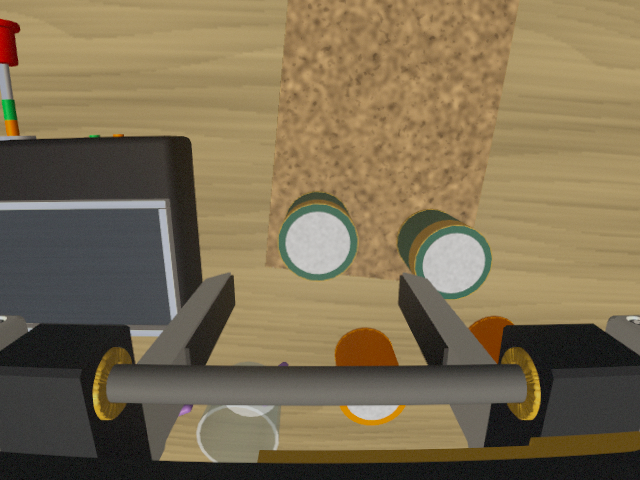

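Tin B is centred at (317,242). Grip and lift.

```bash
python3 -m jog '[[0.001,0.001,0.05,0,0,0,0.8],[0.001,0.001,0.09,0,0,0,0.8],[0.001,0.001,0.1295,0,0,0,0.8],[0.001,0.001,0.1295,0,0,0,0.8],[0.001,0.001,0.1295,0,0,0,-1],[0.001,0.001,0.1295,0,0,0,-1],[0.001,0.001,0.1295,0,0,0,-1],[0.001,0.001,0.1295,0,0,0,-1],[0.001,0.001,0.1295,0,0,0,-1],[0.001,0.001,0.11,0,0,0,-1],[0.001,0.001,0.06,0,0,0,-1],[0.001,0.001,0.01,0,0,0,-1],[0,0,-0.02,0,0,0,-1],[0,0,-0.02,0,0,0,-1],[0,0,-0.02,0,0,0,-1],[0,0,-0.02,0,0,0,-1],[0,0,-0.02,0,0,0,-1],[0,0,-0.02,0,0,0,-1]]' 28
python3 -c "
from h import *
st();weigh();go(.608,-.338,.18,0);go(.612,.0155,.18,.049);go(.608,.1,.18,.049)"
```

```text
time_s: 28.2
ee_pos: [0.5754, 0.2611, 0.1806]
eef_rot: [-3.141, -0.001, -3.095]
force: [0.7, -0.5, -1.1]
grip_width: 0.0595
28.2 [0.5754 0.2611 0.1806] [-3.141e+00 -1.000e-03 -3.095e+00] [ 0.66 -0.49 -1.06] 0.0595 [ 0.37  0.5   1.3  -0.    1.34 -1.25]
Fz [-1.79 -1.14 -1.   -0.8 ] mean [ 0.47 -0.1  -1.18]
shift [-0.0043 -0.6001  0.0016] turn [-0.0002  0.0002  0.0298] q6-> -2.08 rows>= 13
shift [-0.0248 -0.2472  0.0015] turn [-0.0002  0.0002 -0.0014] q6-> -1.59 rows>= 5
shift [-0.0248 -0.1626  0.0014] turn [-0.0002  0.0002 -0.0014] q6-> -1.46 rows>= 4
```

B is empty (1.2 N), so it goes in the back tray slot, raised a little to clear the tin on the plate.

```bash
python3 -m jog '[[-0.004,-0.6,-0.04,0,0,0.03,-1],[-0.004,-0.6,-0.04,0,0,0.03,-1],[-0.004,-0.6,-0.04,0,0,0.03,-1],[-0.004,-0.6,-0.04,0,0,0.03,-1],[-0.004,-0.6,-0.04,0,0,0.03,-1],[-0.004,-0.6,-0.04,0,0,0.03,-1],[-0.004,-0.6,-0.04,0,0,0.03,-1],[-0.004,-0.6,-0.04,0,0,0.03,-1],[-0.004,-0.6,-0.04,0,0,0.03,-1],[-0.004,-0.6,-0.04,0,0,0.03,-1],[-0.004,-0.6,-0.04,0,0,0.03,-1],[-0.004,-0.6,-0.04,0,0,0.03,-1],[-0.004,-0.6,0,0,0,0.03,-1],[-0.004,-0.6,0,0,0,0.03,-1],[-0.004,-0.6,0,0,0,0.03,-1],[-0.004,-0.6,0,0,0,0.03,-1],[-0.004,-0.6,0,0,0,0.03,-1],[-0.004,-0.6,0,0,0,0.03,-1]]'; python3 -c "
from h import *
st();c=cap('top','t6');cap('wrist','w12')
for r in lids(c,(170,220,265,325)):print(r)
go(.608,-.3385,.035,0)"
```

```text
time_s: 30.2
ee_pos: [0.6081, -0.3374, 0.1829]
eef_rot: [-3.14, 0.002, -3.141]
force: [0.3, -0.6, -0.8]
grip_width: 0.0595
30.2 [ 0.6081 -0.3374  0.1829] [-3.140e+00  2.000e-03 -3.141e+00] [ 0.25 -0.57 -0.75] 0.0595 [-0.56  0.65  1.06 -0.    1.42 -2.13]
(array([202. , 234.3]), np.int32(238), array([0.5879, 0.3662, 0.072 ]))
shift [ 1.000e-04 -7.000e-04  1.473e-01] turn [-0.0005  0.0007  0.0001] q6-> -2.08 rows>= 3
```

View pics/w12.png

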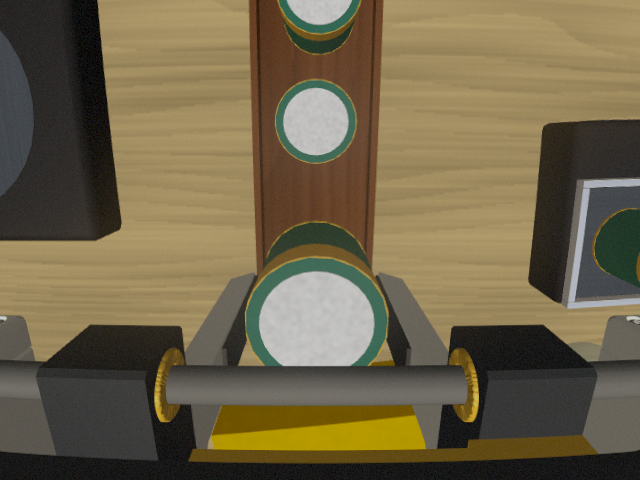

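```bash
python3 -c "
from h import *
c=camera('top');print(plane(c,[[423,192],[500,186]],0.),plane(c,[[421,184],[503,180]],.08))"
```

```text
[[ 0.76921056 -0.2321728   0.        ]
 [ 0.80307814 -0.45394622  0.        ]] [[ 0.76604095 -0.20964987  0.08      ]
 [ 0.79325371 -0.43170674  0.08      ]]
```

The yellow box starts at x≈0.77, clear of the gripper. Lower and release.

```bash
python3 -m jog '[[0,-0.001,0.05,0,0,0,-1],[0,-0.001,0.1,0,0,0,-1],[0,-0.001,0.13,0,0,0,-1],[0,-0.001,0.147,0,0,0,-1],[0,-0.001,0.147,0,0,0,-1],[0,-0.001,0.147,0,0,0,-1],[0,-0.001,0.147,0,0,0,0.55],[0,-0.001,0.147,0,0,0,0.55],[0,-0.001,0.147,0,0,0,0.55],[0,-0.001,0.147,0,0,0,0.55],[0,-0.001,0.09,0,0,0,0.55],[0,-0.001,0.05,0,0,0,0.55],[0,-0.001,0,0,0,0,0.55],[0,-0.001,-0.02,0,0,0,0.55],[0,-0.001,-0.02,0,0,0,0.55]]'; python3 -c "
from h import *
st();c=cap('wrist','w13')
for r in lids(c,z=.074):print(r)
t=camera('top')
for r in lids(t,(170,220,265,325)):print(r)
go(.586,.366,.2,.049)"
```

```text
time_s: 31.85
ee_pos: [0.6088, -0.3393, 0.2064]
eef_rot: [-3.138, 0.006, -3.142]
force: [-0.2, 0.0, 0.7]
grip_width: 0.0727
31.85 [ 0.6088 -0.3393  0.2064] [-3.138  0.006 -3.142] [-0.24  0.03  0.65] 0.0727 [-0.56  0.64  1.03 -0.    1.46 -2.13]
(array([321.5,  12.9]), np.int32(1569), array([ 0.4402, -0.3364,  0.074 ]))
(array([318.3, 120.7]), np.int32(2956), array([ 0.5194, -0.3387,  0.074 ]))
(array([585.4, 235.3]), np.int32(1595), array([ 0.6132, -0.102 ,  0.074 ]))
(array([317.1, 226.8]), np.int32(2444), array([ 0.6063, -0.3395,  0.074 ]))
(array([633.2, 318.3]), np.int32(60), array([ 0.6954, -0.0355,  0.074 ]))
(array([202. , 234.3]), np.int32(238), array([0.5879, 0.3662, 0.072 ]))
shift [0.0216 0.7046 0.0011] turn [-0.0002  0.0001 -0.0312] q6-> -1.06 rows>= 15
```

View pics/w13.png

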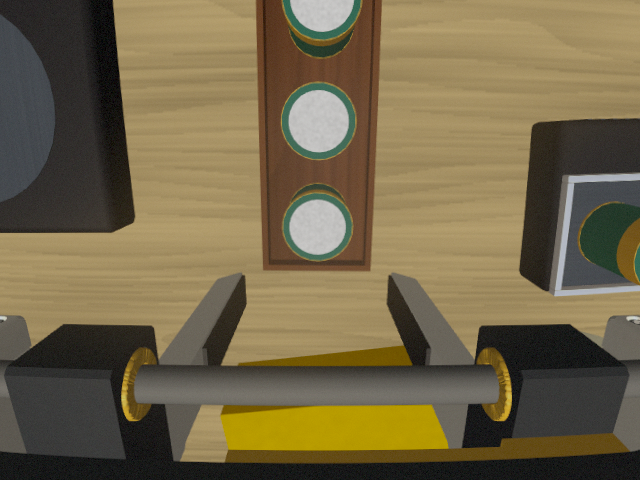

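Three tins stand in the tray; the rearmost is at (317,227). Now the last one, tin A.

```bash
python3 -m jog '[[0.022,0.705,0,0,0,-0.03,0.8],[0.022,0.705,0,0,0,-0.03,0.8],[0.022,0.705,0,0,0,-0.03,0.8],[0.022,0.705,0,0,0,-0.03,0.8],[0.022,0.705,0,0,0,-0.03,0.8],[0.022,0.705,0,0,0,-0.03,0.8],[0.022,0.705,0,0,0,-0.03,0.8],[0.022,0.705,0,0,0,-0.03,0.8],[0.022,0.705,0,0,0,-0.03,0.8],[0.022,0.705,0,0,0,-0.03,0.8],[0.022,0.705,0,0,0,-0.03,0.8],[0.022,0.705,0,0,0,-0.03,0.8],[0.022,0.705,0,0,0,-0.03,0.8],[0.022,0.705,0,0,0,-0.03,0.8],[0.022,0.705,0,0,0,-0.03,0.8],[0.022,0.705,0.04,0,0,-0.03,0.8],[0.022,0.705,0.04,0,0,-0.03,0.8],[0.022,0.705,0.04,0,0,-0.03,0.8],[0.022,0.705,0.04,0,0,-0.03,0.8]]'; python3 -c "
from h import *
st();c=cap('wrist','w14')
for r in lids(c):print(r)
go(.586,.366,.032,.049)"
```

```text
time_s: 33.85
ee_pos: [0.5862, 0.366, 0.1626]
eef_rot: [3.141, 0.001, -3.095]
force: [-0.5, -0.2, -0.3]
grip_width: 0.0847
33.85 [0.5862 0.366  0.1626] [ 3.141e+00  1.000e-03 -3.095e+00] [-0.53 -0.19 -0.26] 0.0847 [ 0.51  0.65  1.11 -0.    1.38 -1.11]
(array([ 14.5, 184.9]), np.int32(212), array([0.5516, 0.1372, 0.072 ]))
(array([ 37.9, 248.6]), np.int32(769), array([0.6008, 0.1491, 0.072 ]))
(array([316.3, 243. ]), np.int32(3101), array([0.5859, 0.3657, 0.072 ]))
(array([ 28., 313.]), np.int32(302), array([0.657 , 0.1313, 0.072 ]))
(array([402.9, 355.7]), np.int32(760), array([0.6784, 0.4411, 0.072 ]))
(array([250.1, 361.6]), np.int32(257), array([0.6897, 0.316 , 0.072 ]))
shift [ 5.000e-04 -1.000e-04  1.308e-01] turn [ 0.0004  0.0013 -0.0017] q6-> -1.06 rows>= 3
```

View pics/w14.png

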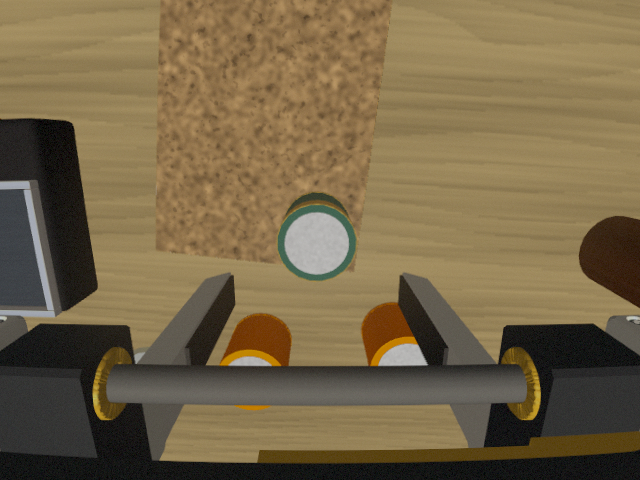

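Tin A is centred at (316,243). Grip and lift.

```bash
python3 -m jog '[[0,0,0.05,0,0,0,0.8],[0,0,0.09,0,0,0,0.8],[0,0,0.1305,0,0,0,0.8],[0,0,0.1305,0,0,0,0.8],[0,0,0.1305,0,0,0,-1],[0,0,0.1305,0,0,0,-1],[0,0,0.1305,0,0,0,-1],[0,0,0.1305,0,0,0,-1],[0,0,0.1305,0,0,0,-1],[0,0,0.11,0,0,0,-1],[0,0,0.06,0,0,0,-1],[0,0,0.01,0,0,0,-1],[0,0,-0.02,0,0,0,-1],[0,0,-0.02,0,0,0,-1],[0,0,-0.02,0,0,0,-1],[0,0,-0.02,0,0,0,-1],[0,0,-0.02,0,0,0,-1],[0,0,-0.02,0,0,0,-1]]' 28
python3 -c "
from h import *
st();weigh();go(.609,.09,.19,.049)"
```

```text
time_s: 35.7
ee_pos: [0.5859, 0.3659, 0.1813]
eef_rot: [-3.141, 0.0, -3.095]
force: [-0.0, -0.5, -6.2]
grip_width: 0.0598
35.7 [0.5859 0.3659 0.1813] [-3.141  0.    -3.095] [-0.03 -0.46 -6.15] 0.0598 [ 0.51  0.64  1.08 -0.    1.42 -1.11]
Fz [-4.24 -5.54 -5.61 -5.44] mean [ 0.41 -0.14 -5.21]
shift [-0.01   -0.2768 -0.0076] turn [ 0.0003  0.0011 -0.0017] q6-> -1.47 rows>= 6
```

A is full (5.2 N), so it goes on the plate's left slot.

```bash
python3 -m jog '[[-0.01,-0.277,0,0,0.001,-0.001,-1],[-0.01,-0.277,0,0,0.001,-0.001,-1],[-0.01,-0.277,0,0,0.001,-0.001,-1],[-0.01,-0.277,0,0,0.001,-0.001,-1],[-0.01,-0.277,0,0,0.001,-0.001,-1],[-0.01,-0.277,0,0,0.001,-0.001,-1],[-0.01,-0.277,0,0,0.001,-0.001,-1],[-0.01,-0.277,0,0,0.001,-0.001,-1],[-0.01,-0.277,0,0,0.001,-0.001,-1],[-0.01,-0.277,0,0,0.001,-0.001,-1],[-0.01,-0.277,0,0,0.001,-0.001,-1]]'; python3 -c "
from h import *
st();t=cap('wrist','w15');go(.609,.09,.0895,.049)"
```

```text
time_s: 37.0
ee_pos: [0.6089, 0.0907, 0.1824]
eef_rot: [3.141, 0.0, -3.092]
force: [-0.5, -0.3, -5.5]
grip_width: 0.0594
37.0 [0.6089 0.0907 0.1824] [ 3.141  0.    -3.092] [-0.46 -0.26 -5.47] 0.0594 [ 0.09  0.46  1.35  0.    1.33 -1.53]
shift [-0.     -0.0006  0.0928] turn [ 0.0003 -0.      0.    ] q6-> -1.47 rows>= 2
```

View pics/w15.png

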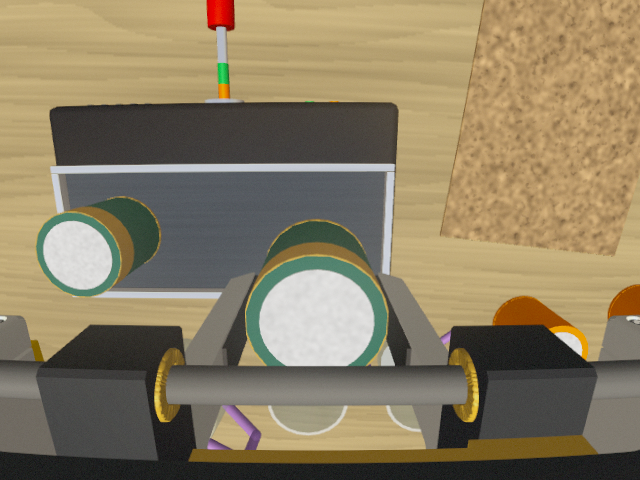

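The tin is over the left half of the plate, the other tin hasn't moved, and the mat is empty. Lower and release.

```bash
python3 -m jog '[[0,-0.001,0.04,0,0,0,-1],[0,-0.001,0.075,0,0,0,-1],[0,-0.001,0.091,0,0,0,-1],[0,-0.001,0.0925,0,0,0,-1],[0,-0.001,0.0925,0,0,0,-1],[0,-0.001,0.0925,0,0,0,-1],[0,-0.001,0.0925,0,0,0,0.5],[0,-0.001,0.0925,0,0,0,0.5],[0,-0.001,0.0925,0,0,0,0.5],[0,-0.001,0.0925,0,0,0,0.5],[0,-0.001,0.05,0,0,0,0.5],[0,-0.001,0,0,0,0,0.5],[0,-0.001,-0.02,0,0,0,0.5],[0,-0.001,-0.02,0,0,0,0.5]]'; python3 -c "
from h import *
st();c=cap('wrist','w16')
for r in lids(c,z=.128):
  if r[1]>800:print(r)
cap('side','s2');go(.34,.0025,.2,.049)"
```

```text
time_s: 38.45
ee_pos: [0.6102, 0.0896, 0.2062]
eef_rot: [3.141, 0.006, -3.093]
force: [0.9, -0.5, 0.0]
grip_width: 0.0707
38.45 [0.6102 0.0896 0.2062] [ 3.141  0.006 -3.093] [ 0.89 -0.49  0.03] 0.0707 [ 0.09  0.45  1.32  0.    1.37 -1.53]
(array([267.4, 200.2]), np.int32(4200), array([0.5778, 0.0539, 0.128 ]))
(array([ 97.9, 242.8]), np.int32(3186), array([ 0.6147, -0.0697,  0.128 ]))
(array([316.4, 242.8]), np.int32(3503), array([0.6066, 0.0893, 0.128 ]))
(array([309.9, 346.8]), np.int32(1944), array([0.6905, 0.0884, 0.128 ]))
shift [ 0.2727 -0.0737  0.0018] turn [ 0.0003 -0.0002 -0.    ] q6-> -1.61 rows>= 6
```

View pics/w16.png

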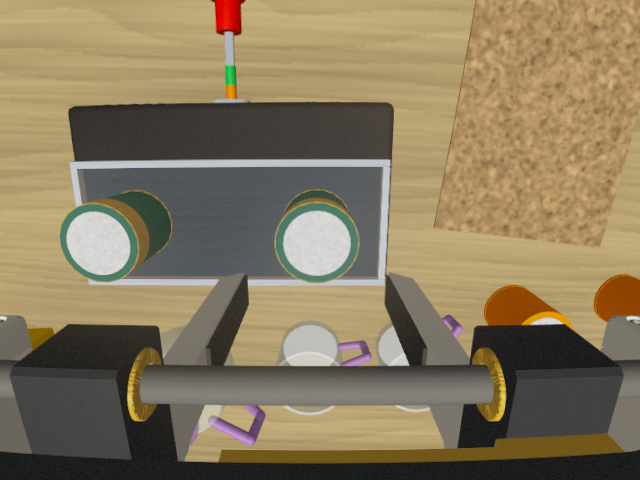

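View pics/s2.png

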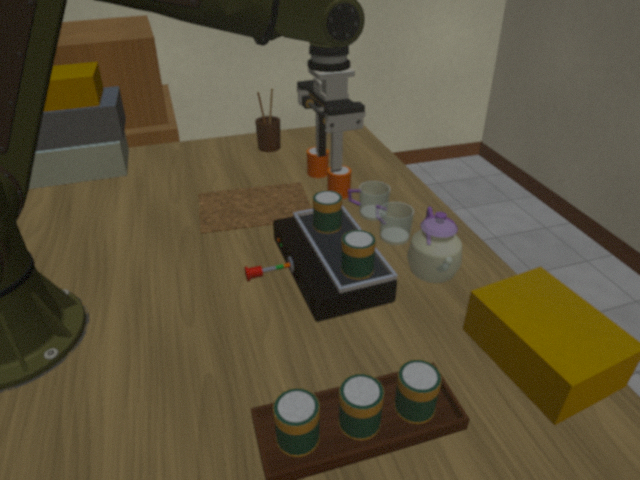

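All five tins are sorted and upright: two on the plate at (327,210) and (358,255) in the side view, three in the tray. The rod is still fully out. Now to the knob for keep-warm.

```bash
python3 -c "
from h import *
go(.4395,.007,.16,.049)"
```

```text
shift [ 0.1731 -0.0741  0.0418] turn [ 0.0003 -0.0002 -0.    ] q6-> -1.6 rows>= 4
```

```bash
python3 -m jog '[[0.173,-0.074,0,0,0,0,0.2],[0.173,-0.074,0,0,0,0,0.2],[0.173,-0.074,0,0,0,0,0.2],[0.173,-0.074,0,0,0,0,0.2],[0.173,-0.074,0,0,0,0,0.2],[0.173,-0.074,0.042,0,0,0,0.2],[0.173,-0.074,0.042,0,0,0,0.2],[0.173,-0.074,0.042,0,0,0,0.2],[0.173,-0.074,0.042,0,0,0,0.2],[0.173,-0.074,0.042,0,0,0,0.2]]'; python3 -c "
from h import *
st();c=camera('wrist');go(.4395,.007,.019,.049)
h=cv2.cvtColor(c['image'],cv2.COLOR_RGB2HSV)
red=(h[...,1]>180)&(h[...,2]>120)&((h[...,0]<6)|(h[...,0]>174))
for ce,s in blobs(red,100):print(ce,s)
print(proj(c,[[.4395,.007,.038]]))"
```

```text
time_s: 39.55
ee_pos: [0.4402, 0.0072, 0.1607]
eef_rot: [3.141, 0.001, -3.092]
force: [-0.1, 0.4, -0.4]
grip_width: 0.0566
39.55 [0.4402 0.0072 0.1607] [ 3.141e+00  1.000e-03 -3.092e+00] [-0.09  0.39 -0.4 ] 0.0566 [-0.07  0.1   1.87  0.    1.17 -1.69]
shift [ 0.0007 -0.0002  0.1416] turn [0.0002 0.0005 0.0001] q6-> -1.6 rows>= 3
[315.12578616 227.3663522 ] [299 210  33  38 636]
[[316.42487835 232.28334633]]
```

```bash
python3 -m jog '[[0.001,0,0.05,0,0,0,0.2],[0.001,0,0.1,0,0,0,0.2],[0.001,0,0.1415,0,0,0,0.2],[0.001,0,0.1415,0,0,0,0.2],[0.001,0,0.1415,0,0,0,0.2],[0.001,0,0.1415,0,0,0,-1],[0.001,0,0.1415,0,0,0,-1],[0.001,0,0.1415,0,0,0,-1],[0.001,0,0.1415,0,0,0,-1],[0.001,0,0.1415,0,0,0,-1],[0.001,0,0.1415,0,0,0,-1]]' 35; python3 -m jog '[[-0.004,0,0,0,0,0,-1],[-0.008,0,0,0,0,0,-1],[-0.012,0,0,0,0,0,-1],[-0.016,0,0,0,0,0,-1],[-0.016,0,0,0,0,0,-1],[-0.016,0,0,0,0,0,-1],[-0.016,0,0,0,0,0,-1]]'
```

```text
time_s: 40.7
ee_pos: [0.4395, 0.0067, 0.0195]
eef_rot: [-3.141, 0.001, -3.092]
force: [-1.8, -6.0, 4.8]
grip_width: 0.0209
time_s: 41.4
ee_pos: [0.4555, 0.0074, 0.0196]
eef_rot: [-3.141, 0.002, -3.092]
force: [0.4, -2.6, 0.2]
grip_width: 0.021
```

The knob moved 16 mm, with almost no force left on it. Release and back off.

```bash
python3 -m jog '[[0,0,0,0,0,0,0.2],[0,0,0,0,0,0,0.2],[0,0,0,0,0,0,0.2],[0,0,0,0,0,0,0.2],[0,0,-0.05,0,0,0,0.2],[0,0,-0.1,0,0,0,0.2],[0,0,-0.15,0,0,0,0.2],[0,0,-0.15,0,0,0,0.2],[0,0,-0.15,0,0,0,0.2]]'; python3 -c "
from h import *
st();cap('wrist','w17')";  python3 -m jog '[[0.1,0,-0.05,0,0,0,0.2],[0.1,0,-0.1,0,0,0,0.2],[0.1,0,-0.1,0,0,0,0.2],[0.1,0,-0.1,0,0,0,0.2],[0.1,0,-0.1,0,0,0,0.2]]';python3 -c "
from h import *
t=cap('top','t7');cap('side','s3')
for r in lids(t,z=.128,box=(280,210,395,270)):print('plate',r)
for r in lids(t,z=.074,box=(430,210,495,345)):print('tray',r)"
```

```text
time_s: 42.3
ee_pos: [0.4554, 0.0075, 0.1702]
eef_rot: [-3.141, 0.003, -3.092]
force: [0.7, 0.8, -0.9]
grip_width: 0.0563
42.3 [0.4554 0.0075 0.1702] [-3.141e+00  3.000e-03 -3.092e+00] [ 0.72  0.77 -0.89] 0.0563 [-0.06  0.12  1.82 -0.    1.19 -1.68]
time_s: 42.85
ee_pos: [0.3547, 0.0027, 0.2681]
eef_rot: [-3.141, 0.0, -3.092]
force: [0.7, 1.1, -0.1]
grip_width: 0.0563
plate (array([346.9, 219.6]), np.int32(168), array([ 0.6417, -0.0138,  0.128 ]))
plate (array([305.4, 229.5]), np.int32(253), array([0.6086, 0.09  , 0.128 ]))
plate (array([368.1, 230.8]), np.int32(252), array([ 0.6164, -0.0692,  0.128 ]))
plate (array([358.4, 254.7]), np.int32(71), array([ 0.5532, -0.048 ,  0.128 ]))
tray (array([467.8, 245.2]), np.int32(231), array([ 0.6078, -0.339 ,  0.074 ]))
tray (array([467.2, 277.8]), np.int32(241), array([ 0.5211, -0.3379,  0.074 ]))
tray (array([466. , 312.9]), np.int32(252), array([ 0.4305, -0.3355,  0.074 ]))
```

View pics/w17.png

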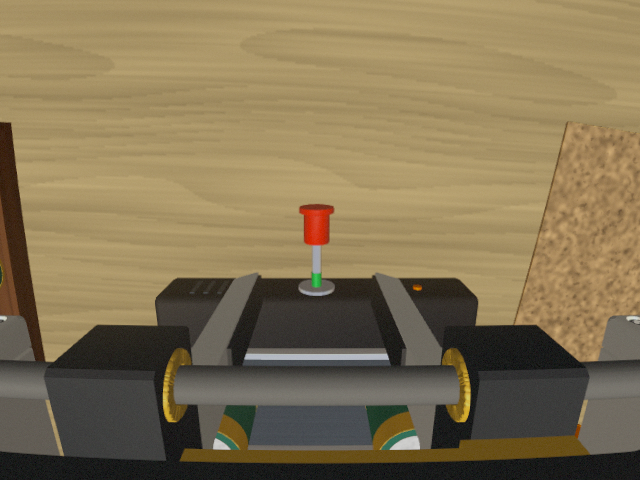

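View pics/s3.png

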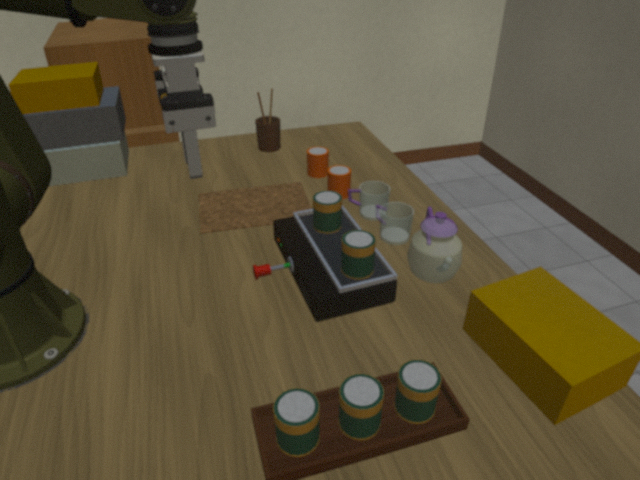

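View pics/t7.png

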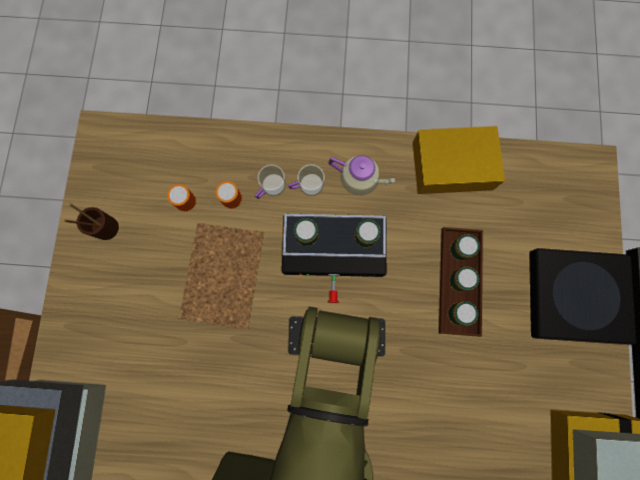

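Only the green band shows now (317,280), so the rod is at the middle click. Two tins are on the plate, three in the tray, the glassware hasn't moved and the arm is clear. Handing in.

```bash
python3 -c "
from station import ctrl
print(ctrl.hand_in())"
```

```text
the job is handed in; nothing more can be done
None
```

I handed the job in at about 43 s of the 210 s allowed. The hand-in gives no verdict, so what follows is from my own checks.

- **Rod:** I pulled it 32 mm to its stop while the plate was empty, and both the green and orange bands showed. After the sorting I pushed it back 16 mm and let go. Only the green band shows now, which is keep-warm.
- **Tins:** Five tins were present.

| Tin | Weight felt | State | Placed |
|---|---|---|---|
| C | 4.1 N | full | on the hot plate |
| A | 5.2 N | full | on the hot plate |
| E | 1.1 N | empty | in the refill tray |
| D | 1.6 N | empty | in the refill tray |
| B | 1.2 N | empty | in the refill tray |

- **Last checks:** Both full tins are upright inside the rim, each about 80 mm either side of the plate's centre. All three empty tins are upright in the tray. By eye, the teapot, mugs and orange look-alikes are where they started, and the arm is clear of everything.
- **Disagreements:** Force readings varied by about 0.5 N (up to about 1 N just after a lift), well short of the gap between full and empty. The wrist and top cameras differed by up to about 2 mm. I saw no tin get knocked aside, and no check failed.

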